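# Build up the drying crib from battens

## Robot

A 6-joint arm with a two-finger parallel gripper is mounted at the origin on the work surface. World frame = base frame: x ahead of the robot, y to its left, z up, the work surface at z = 0. Lengths are in mm, angles in degrees, forces in N, time in s.
With the tool pointing down it reaches from about 350 to 850 mm from the base axis. Payload 8.1 kg.
Tool frame: the origin (TCP) lies at the very end of the fingers, on their centre line; the grasp point (between the pads) lies 19 mm behind it; z points along the fingers, y is the line along which they close (so a half turn about z gives the same grasp; the last joint's range is limited). The gripper opens to 85 mm and grips with 20 to 120 N. Pads are 22 mm wide; open, the fingers measure 114 mm over their backs; the gripper's body (76 mm by 85 mm) begins 54 mm behind the grasp point. The pads swing forward as they close: fully open they stand 13 mm farther back than shut.
Start: joints at [64.893, 7.471, 85.268, -0, 87.261, -4.893], TCP at [207.295, 563.058, 231.292] pointing down, gripper open.
Joint ranges: [-169.43, 169.43], [-51.17, 129.36], [1.28, 143.12], [-76.62, 256.62], [0, 156.53], [-152.29, 152.29]. Speed limits (degrees/s): [136.94, 136.94, 159.86, 180, 180, 180].

## Interface

Orientations are given as [roll, pitch, yaw] about the fixed x, y, z axes, in that order (R = Rz(yaw) Ry(pitch) Rx(roll)).
In Python, from bench import * gives the robot as it stands.
- The arm moves only by the tool play_rows, never from a script. Its argument "increments" is a list of rows, each a list of 3 entries, a list of its own where there are three numbers: the gripper's target within -1 to 1 (fully open at 1, half-way at 0, shut at -1), then the shift along the tool's x, y, z in mm, then the turn about the tool's z in rad. A call has 1 to 12 rows; each row shifts and turns the commanded pose from where the row before left it, along the tool's axes as they then stand; what a row does not reach is not made up. A row lasts 1/12 s, in which the tool goes at most 41.7 mm and 7.16 degrees, less where a joint would pass 70% of its speed; a pose out of reach is approached as far as the arm can. A call is refused whole if a number of a shift passes 41.7 or a number of a turn 0.125, either way. A call with a gripper value outside its range is refused whole. The fingers move at their own pace and stop on an object; "force" is the grip in N (left out, the last holds). Time passes only in rows, so rows that do not move let the fingers close. It gives the time, the measured TCP pose, the force, the opening and the grip force at its end, in the units of the state.
- sense(): the state, without advancing time (a new reading comes with each control period).
- snapshot(name): name is "side" or "top"; returns a dict with "color" (400x640x3 uint8, red, green, blue), "intrinsics" (3x3 intrinsics, pixels), "k1" (the pictures are not rectified: a ray, as slopes to the right and down, at radius r is drawn at 1 + k1 r^2 times it, then the intrinsics apply), "world_from_camera" (4x4, takes a point from camera to world coordinates). Camera axes: x right, y down, z forward; pixel columns grow to the right and rows downward; lengths in mm; the calibration is good to about 2 mm. A picture is of the moment at which its call begins. There is no depth.
- hand_in(): hands the job in; it is judged then, once.
Trained networks look in a picture, given as the dict that the camera call returned (one of the last four; its "shot" number tells which), for a name from the list of things; names that differ only in an ending like _2 or _b are one class to them, and where a whole thing is asked for, a point or a joint stands for the part that bears it (a point fixed in the world has none). Each returns a list of dicts, best first, with "p" (0 to 1); they miss things now and then, are a little off and sometimes report something else, mostly with a low value. They report only what shows in the picture. A call takes as long as a camera call.
- find_in(query, picture): "xyz" ([x, y, z] in mm, in the coordinates of the camera as it stood for that picture, good to about 4 mm: the middle of the surface that is visible of it).
- regions_of(query, picture): "mask" (400x640 bool, what is visible of it).
- pinpoint(query, picture): "xyz" ([x, y, z] in mm, in the coordinates of the camera as it stood for that picture, good to about 4 mm: a listed point, or the origin of a listed thing).
The state is a dict: "time": time; "joint_pos": joint angles; "qd": joint speeds; "joint_efforts": joint torques, N m; "tool_pos": TCP position; "tcp_rot": TCP orientation; "ft_force": force on the tool from outside, world axes, zero at the start; "wrist_torque": the same for the moment, N m; "finger_gap": finger opening in mm; "grip_force": force on a finger pad.
Only numpy, scipy, OpenCV 4.12 (cv2) and the standard library are available. Lean on these libraries where they do the work, as an engineer would, in place of code of your own. Each camera call takes 0.05 s, during which the arm holds its last target. There are 200 camera calls.

## Task

Finish the drying crib on the ware board, so that the glazed dish can later stand on it: push the crooked crosswise batten out square, complete its layer with a full-length batten from the rack, then lay the other two across on top, all flat, each batten's outer edge flush with the ends of the two it lies on and its ends flush with their outer edges. Set them down gently, without shifting the bottom pair; leave the short offcut in its slot, and the jug, jar, brush and rib where they are.

Things in the scene. Friction and masses are not known exactly. Their poses are not given: they have to be found in the camera images.
- board: fixed grey fibre-cement ware board, 240 x 240 x 18 mm, on the bench, carrying the begun crib: two battens and a crooked one across. Origin at the centre of its underside; z up. The crib is centred on it and square to it; its first pair lies along the board's x. Heights of batten centres above the bench: first layer 25 mm, second 39, third 53; their tops are 7 mm higher.
- base_a: batten of the crib's first layer, already lying flat on the board, loose: 160 long (own x) x 45 wide (own y) x 14 mm thick (own z), about 80 g. Origin at its centre, 57.5 mm to the +y side of the board's middle, long axis along the board's x.
- base_b: the other batten of the first layer, the same, 57.5 mm to the -y side of the board's middle; a 70 mm gap lies between the two.
- cross: batten lying flat across the first pair, loose, same size and axes as base_a: one half of the second layer, but crooked. Its centre lies 22 to 42 mm from the board's middle on the +x side, 39 mm above the bench, up to 14 mm off along the board's y, turned up to 0.25 rad off that y; it belongs at place_2a. It slides easily on the pair when pushed.
- place_2a (a point): point fixed to the board, no mark: where the centre of the crooked batten of the second layer belongs when flat, its length along the board's y, +57.5 mm along the board's x from the crib's middle, 39 mm above the bench.
- place_2b (a point): point fixed to the board, no mark: where the centre of the missing second-layer batten belongs when flat, its length along the board's y, -57.5 mm along the board's x from the crib's middle, 39 mm above the bench.
- place_3a (a point): point fixed to the board, no mark: where the centre of the one third-layer batten belongs when flat, its length along the board's x, +57.5 mm along the board's y from the crib's middle, 53 mm above the bench.
- place_3b (a point): point fixed to the board, no mark: where the centre of the other third-layer batten belongs when flat, its length along the board's x, -57.5 mm along the board's y from the crib's middle, 53 mm above the bench.
- rack: fixed wooden rack, base 170 (x) x 185 (y) x 12 mm; two rails along its y at x = -50 and 50 mm, 20 mm thick, tops 30 mm above the bench. Four slots 18 mm wide, 18 deep, at y = -66, -22, 22, 66 mm hold battens on edge along its x, 27 mm of them above the rails, 30 mm air between neighbours. Between the rails the battens' sides are free to the base. Origin: centre of underside; z up.
- slat_a: beech batten, 160 x 45 x 14 mm, 55 to 115 g, one of three alike on edge in the rack. Origin at its centre; own x along length, y thickness, z 45 mm width. At the start z is up (lower edge 12 mm, top edge 57 mm above the bench), x along the rack's x; laid flat, y is vertical (either face up). It stands on edge by itself; a push near its top edge tips it over.
- slat_b: beech batten, 160 x 45 x 14 mm, 55 to 115 g, one of three alike on edge in the rack. Origin at its centre; own x along length, y thickness, z 45 mm width. At the start z is up (lower edge 12 mm, top edge 57 mm above the bench), x along the rack's x; laid flat, y is vertical (either face up). It stands on edge by itself; a push near its top edge tips it over.
- slat_c: beech batten, 160 x 45 x 14 mm, 55 to 115 g, one of three alike on edge in the rack. Origin at its centre; own x along length, y thickness, z 45 mm width. At the start z is up (lower edge 12 mm, top edge 57 mm above the bench), x along the rack's x; laid flat, y is vertical (either face up). It stands on edge by itself; a push near its top edge tips it over.
- offcut: shorter piece of the same batten, 125 x 14 x 45 mm, on edge in one slot of the rack: too short for the crib, stays there. Origin at its centre, axes as the battens'. Which slot holds it varies.
- jug: steel beaker, 90 mm across, 110 mm high; a bystander. Origin at the centre of its underside.
- brush: flat brush 200 mm long lying on the bench; a bystander. Its own x runs along it.
- jar: glass jar with a steel lid, 60 mm across, 75 mm high, near the middle between rack and board on the robot's side; a bystander. Origin at the centre of its underside.
- rib: flat dark wooden throwing rib, about 128 x 55 x 6 mm; a bystander. Origin in its underside, its own x along it.

How it is judged:
By the outcome, as a careful person would: the job done as asked, in the order asked, and still so for the second after the job is handed in, with the robot touching nothing.
It also fails if it takes over 72 s, if anything falls off the work surface, if the arm or the gripper's body presses on something with over 40 N, if the wrist force passes 120 N, or if a joint passes its speed limit or range.

## Working session

There is one attempt and no reset: what is moved stays moved. The work goes in short steps, Python scripts to look and compute and a tool call to move; the robot and the scene stay as the last step left them, time stands still between calls to the robot, and variables do not carry over. Pictures are saved under pics/ and viewed, at most 10 in all, crops included, and the job is handed in when it is done.

Besides the shell and the picture viewer there is one more tool, called after ">>>" as name(argument=value, ...), one argument or row to a line, values as JSON. play_rows: Moves the arm, as the interface text tells. Its arguments: {"type":"object","properties":{"increments":{"type":"array","items":{"type":"array"}},"force":{"type":"number"}},"required":["increments"]}

```bash
mkdir -p pics; ls; python3 - <<'E'
from bench import *
import cv2,numpy as np
s=sense();print(s)
for n in("top","side"):
    p=snapshot(n);cv2.imwrite(f"pics/{n}0.png",p["color"][:,:,::-1]);print(n,p["intrinsics"],p["k1"],p["world_from_camera"])
    W=np.array(p["world_from_camera"])
    for q in("board","rack","cross","base_a","slat_a","offcut","jar","jug","brush","rib","place_2a","place_3a"):
        try:
            print(q,[(round(d["p"],2),(W@np.r_[d["xyz"],1])[:3].round(0).tolist()) for d in pinpoint(q,p)[:5]])
        except Exception as e: print(q,e)
E
```

```text
pics
{'time': 0.0, 'joint_pos': array([ 6.48930752e+01,  7.51673512e+00,  8.53296098e+01, -1.45929535e-03,
        8.72602840e+01, -4.89369680e+00]), 'qd': array([-0.06660936, -0.01445163,  0.08157632, -0.00597852,  0.11615832,
        0.04574079]), 'joint_efforts': array([ 4.03128724e-03, -5.69392741e+01, -5.00563395e+01, -1.31839175e-05,
        1.49739330e-02,  4.22630558e-05]), 'tool_pos': array([207.0701299 , 562.5532925 , 230.22429039]), 'tcp_rot': array([-1.79893635e+02, -7.64403941e-03,  1.59786836e+02]), 'ft_force': array([-0.53541198, -1.04607919, -0.25365212]), 'wrist_torque': array([ 0.04279007,  0.03594623, -0.02583322]), 'grip_force': 0.0, 'finger_gap': 85.03015912414057}
top [[377.79879951   0.         322.76311265]
 [  0.         377.79879951 204.82330481]
 [  0.           0.           1.        ]] 0.030845263608240112 [[ 7.46741150e-03 -9.97072141e-01  7.61011399e-02  4.58979186e+02]
 [-9.99778355e-01 -8.94240680e-03 -1.90597448e-02  4.67332237e+00]
 [ 1.96844679e-02 -7.59419455e-02 -9.96917922e-01  1.30247662e+03]
 [ 0.00000000e+00  0.00000000e+00  0.00000000e+00  1
[... 1021 characters left out ...]
02]
 [ 0.00000000e+00  0.00000000e+00  0.00000000e+00  1.00000000e+00]]
board [(0.94, [561.0, 207.0, 2.0])]
rack []
cross [(0.97, [596.0, 198.0, 39.0])]
base_a [(0.87, [538.0, 156.0, 27.0]), (0.56, [578.0, 263.0, 26.0]), (0.52, [595.0, 196.0, 36.0])]
slat_a [(0.75, [520.0, -127.0, 39.0]), (0.67, [523.0, -208.0, 32.0]), (0.67, [522.0, -252.0, 39.0]), (0.58, [297.0, 415.0, -0.0])]
offcut [(0.94, [524.0, -166.0, 35.0])]
jar [(0.59, [403.0, -5.0, -4.0])]
jug [(0.56, [786.0, 13.0, 6.0]), (0.23, [296.0, 415.0, -5.0])]
brush [(0.94, [317.0, -421.0, -1.0])]
rib [(0.77, [299.0, 412.0, -1.0])]
place_2a [(0.87, [609.0, 188.0, 39.0])]
place_3a [(0.88, [579.0, 264.0, 54.0]), (0.29, [314.0, -420.0, 2.0])]
```

```bash
cat > h.py <<'E'
from bench import *
import cv2,numpy as np
def ray(p,uv):
    K=np.array(p["intrinsics"]);k=p["k1"]
    d=(np.array(uv,float).reshape(-1,2)-K[:2,2])/[K[0,0],K[1,1]];u=d.copy()
    for _ in range(8): u=d/(1+k*(u**2).sum(1,keepdims=True))
    return np.c_[u,np.ones(len(u))]
def toplane(p,uv,z):
    W=np.array(p["world_from_camera"]);r=ray(p,uv)@W[:3,:3].T;o=W[:3,3]
    return o+r*((z-o[2])/r[:,2])[:,None]
def proj(p,X):
    W=np.array(p["world_from_camera"]);K=np.array(p["intrinsics"])
    c=(np.array(X,float).reshape(-1,3)-W[:3,3])@W[:3,:3];s=c[:,:2]/c[:,2:];s=s*(1+p["k1"]*(s**2).sum(1,keepdims=True))
    return s*[K[0,0],K[1,1]]+K[:2,2]
E
python3 - <<'E'
from h import *
ps={n:snapshot(n) for n in("top","side")}
t=ps["top"]["color"][60:340,200:480];t=t[:,:,::-1]
c=ps["top"]["color"][60:300,200:520,::-1]
cv2.imwrite("pics/full.png",cv2.resize(ps["top"]["color"][:,:,::-1],(800,500),interpolation=cv2.INTER_CUBIC))
cv2.imwrite("pics/side.png",cv2.resize(ps["side"]["color"][:,:,::-1],(800,500),interpolation=cv2.INTER_CUBIC))
p=ps["top"]
for q,z in(("board",18),("rack",30),("cross",46),("base_a",32),("slat_a",57),("offcut",57),("jar",75)):
    for d in regions_of(q,p)[:4]:
        m=d["mask"].astype(np.uint8);cs,_=cv2.findContours(m,0,2)
        if not cs: continue
        cc=max(cs,key=cv2.contourArea)[:,0]
        X=toplane(p,cc,z)[:,:2].astype(np.float32);(cx,cy),(w,h),a=cv2.minAreaRect(X)
        print(q,round(d["p"],2),m.sum(),np.round([cx,cy,w,h,a],1))
E
```

```text
board 0.97 3264 [557.4 209.5 241.  239.1  68.9]
rack 0.82 1437 [ 519.6 -162.8   74.   162.3   89.8]
cross 0.94 639 [592.8 197.  160.4  44.2  56.8]
base_a 0.63 415 [554.1 269.7  46.2 103.6  69.3]
base_a 0.62 444 [506.8 167.8  44.5  96.2  68.4]
base_a 0.53 3373 [554.9 207.5 238.8 238.7  68.3]
slat_a 0.84 263 [ 521.6 -121.   152.2   23.2    0. ]
slat_a 0.81 293 [ 522.4 -207.1   23.3  158.9   89.8]
slat_a 0.74 313 [ 519.4 -250.2   23.3  152.4   89.6]
offcut 0.54 177 [ 520.2 -164.    16.6  115.8   89.9]
offcut 0.48 286 [ 521.1 -248.5   19.9  155.8   89.6]
jar 0.61 285 [ 519.8 -204.    16.4  153.5   89.7]
jar 0.53 248 [405.1  -3.9  54.8  54.5  64. ]
```

View pics/full.png

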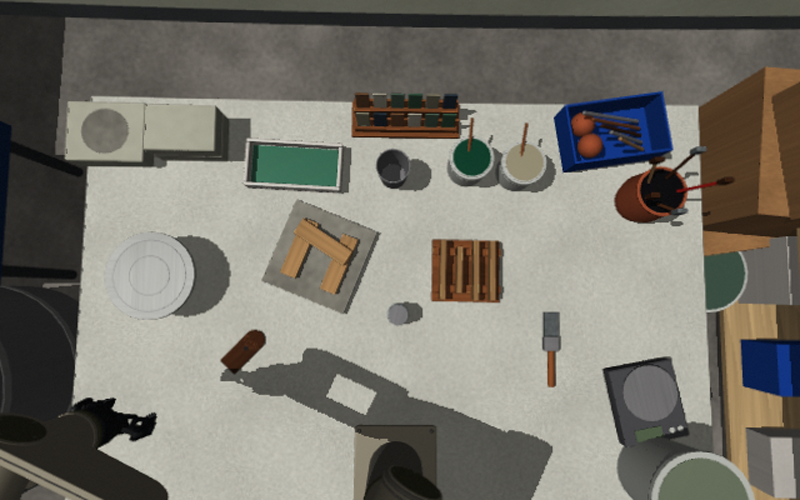

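View pics/side.png

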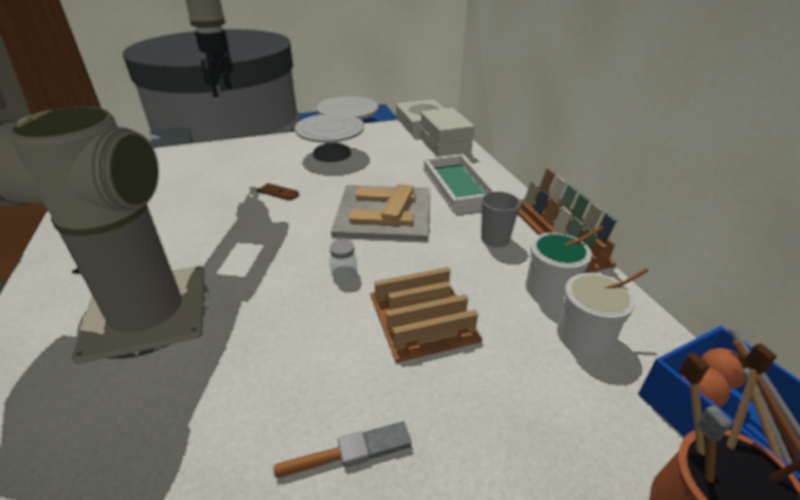

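```bash
cat >> h.py <<'E'
from scipy.optimize import least_squares
def edgefit(p,c,yaw,L,Wd,z,sr=7,inset=10,verbose=0,skip=None):
    """refine rectangle centre/yaw (deg) on plane z from image edges; skip(X)->bool mask of points to leave out"""
    img=cv2.GaussianBlur(p["color"].astype(np.float32),(0,0),0.7)
    c=np.array(c,float)
    for it in range(3):
        th=np.radians(yaw);ex=np.array([np.cos(th),np.sin(th)]);ey=np.array([-ex[1],ex[0]])
        pts=[];
        for n,t,hn,ht in((ex,ey,L/2,Wd/2),(-ex,ey,L/2,Wd/2),(ey,ex,Wd/2,L/2),(-ey,ex,Wd/2,L/2)):
            ins=min(inset,ht*.3)
            ss=np.arange(-ht+ins,ht-ins+.1,2.);o=np.arange(-sr,sr+.01,.5)
            B=c+n*hn+ss[:,None]*t
            if skip is not None: k=~skip(B);ss=ss[k];B=B[k]
            if len(B)<3: continue
            G=B[:,None,:]+o[None,:,None]*n
            uv=proj(p,np.c_[G.reshape(-1,2),np.full(G.size//2,z)]).astype(np.float32).reshape(len(B),len(o),2)
            v=cv2.remap(img,uv[...,0],uv[...,1],cv2.INTER_LINEAR)
            g=np.abs(np.gradient(v,axis=1)).sum(2)
            gm=g.mean(0);g=g*np.exp(-(o/(sr*.7))**2)[None]
            i=g.argmax(1);w=g.max(1)
            for j in range(len(B)):
                a=slice(max(i[j]-3,0),i[j]+4);d=(o[a]*g[j,a]).sum()/max(g[j,a].sum(),1e-6)
                pts.append(np.r_[B[j]+d*n,n,hn,w[j]])
        P=np.array(pts)
        def res(q):
            dth=q[2];nn=P[:,2:4]@np.array([[np.cos(dth),np.sin(dth)],[-np.sin(dth),np.cos(dth)]])
            return ((P[:,:2]-c-q[:2])*nn).sum(1)-P[:,4]
        r=least_squares(res,[0,0,0],loss="soft_l1",f_scale=.7,x_scale=[1,1,.01])
        c=c+r.x[:2];yaw+=np.degrees(r.x[2])
    return c,yaw,np.median(np.abs(r.fun))
def inrect(X,c,yaw,L,W,m=5):
    th=np.radians(yaw);d=X-c;return (abs(d@[np.cos(th),np.sin(th)])<L/2+m)&(abs(d@[-np.sin(th),np.cos(th)])<W/2+m)
E
cat > m0.py <<'E'
from h import *
for n in("top","side"):
    p=snapshot(n);print(n)
    b,by,r=edgefit(p,[557,209],-21,240,240,18);print("board",b.round(1),round(by,2),round(r,2))
    c,cy,r=edgefit(p,[593,197],56.8,160,45,46);print("cross",c.round(1),round(cy,2),round(r,2))
    R=np.array([[np.cos(np.radians(by)),-np.sin(np.radians(by))],[np.sin(np.radians(by)),np.cos(np.radians(by))]])
    print(" cross in board",((c-b)@R).round(1))
    sk=lambda X:inrect(X,c,cy,160,45,12)
    for s in(1,-1):
        a,ay,r=edgefit(p,b+R@[0,57.5*s],by,160,45,32,skip=sk);print(" base",((a-b)@R).round(1),round(ay,2),round(r,2))
    for y,L in((-121,160),(-164,125),(-207,160),(-251,160)):
        a,ay,r=edgefit(p,[521,y],0,L,14,57,sr=5);print("slat",a.round(1),round(ay,2),round(r,2))
E
python3 m0.py
```

```text
top
board [557.6 209.4] -21.53 0.6
cross [591.2 198. ] 57.14 0.65
 cross in board [35.5  1.6]
 base [-0.2 56.8] -21.92 0.36
 base [ -0.4 -58. ] -21.79 0.42
slat [ 518.7 -122.2] -1.53 0.29
slat [ 521.7 -166.7] -0.9 0.3
slat [ 518.9 -210.2] -0.07 0.31
slat [ 520.7 -253.4] -0.62 0.11
side
board [559.4 208.4] -21.03 0.21
cross [593.1 197.2] 57.07 0.44
 cross in board [35.5  1.6]
 base [-0.3 57.9] -21.65 0.29
 base [ -0.7 -57.3] -21.15 0.36
slat [ 521.9 -121.8] -0.38 0.2
slat [ 522.  -165.1] -0.57 0.26
slat [ 522.2 -208.9] -0.43 0.3
slat [ 520.9 -253.2] -0.37 0.36
```

```bash
cat > plan.py <<'E'
"""plan.py grip,n,x,y,z,yaw ... : rows from the present pose through the waypoints ('-' keeps a value; n=0 picks the count)"""
from h import *
import sys,json
s=sense();P=np.array(s["tool_pos"]);Y=s["tcp_rot"][2]
print("t",round(s["time"],2),P.round(1),round(Y,2),"gap",round(s["finger_gap"],1),"grip",round(s["grip_force"],1),"ft",np.round(s["ft_force"],1))
rows=[]
for w in sys.argv[1:]:
    g,n,*q=w.split(",");q=(q+["-"]*4)[:4]
    T=np.array([P[i] if q[i]=="-" else float(q[i]) for i in range(3)]);TY=Y if q[3]=="-" else float(q[3])
    dY=(TY-Y+180)%360-180
    n=int(n) or int(max(np.ceil(np.linalg.norm(T-P)/37+.8),np.ceil(abs(dY)/6.9+.8)))
    wt=np.ones(n)
    if n>2: wt[0]=wt[-1]=.6
    f=np.cumsum(wt)/wt.sum();P0,Y0=P.copy(),Y
    for k in f:
        d=P0+(T-P0)*k-P;c,sn=np.cos(np.radians(Y)),np.sin(np.radians(Y))
        t=np.round([d[0]*c+d[1]*sn,d[0]*sn-d[1]*c,-d[2]],1);a=round(-np.radians(Y0+dY*k-Y),3)
        assert np.linalg.norm(t)<41.7 and abs(a)<=.125,(w,t,a)
        P=P+[t[0]*c+t[1]*sn,t[0]*sn-t[1]*c,-t[2]];Y-=np.degrees(a)
        rows.append([float(g),[float(v)+0.0 for v in t],a+0.0])
print(len(rows));
for i in range(0,len(rows),12): print(json.dumps(rows[i:i+12]).replace(" ",""))
E
python3 plan.py 0.65,0,592.1,197.6,110,57.1 0.65,4,-,-,32 -1,4
```

```text
t 1.85 [207.3 563.1 231.3] 159.79 gap 85.3 grip 0.0 ft [0.4 0.1 0.4]
24
[[0.65,[-19.2,-8.3,4.8],0.071],[0.65,[-33.0,-11.5,8.0],0.118],[0.65,[-34.1,-7.5,8.0],0.118],[0.65,[-34.7,-3.5,7.9],0.117],[0.65,[-34.9,0.6,8.0],0.118],[0.65,[-34.6,4.7,8.0],0.118],[0.65,[-33.8,8.7,8.0],0.118],[0.65,[-32.6,12.7,8.0],0.118],[0.65,[-30.8,16.4,7.9],0.118],[0.65,[-28.7,19.9,8.0],0.118],[0.65,[-26.1,23.2,8.0],0.118],[0.65,[-23.2,26.1,8.0],0.118]]
[[0.65,[-20.0,28.6,8.0],0.118],[0.65,[-16.5,30.8,7.9],0.118],[0.65,[-12.8,32.5,8.0],0.117],[0.65,[-5.3,20.2,4.8],0.071],[0.65,[0.0,0.0,14.6],0.0],[0.65,[0.0,0.0,24.4],0.0],[0.65,[0.0,0.0,24.4],0.0],[0.65,[0.0,0.0,14.6],0.0],[-1.0,[0.0,0.0,0.0],0.0],[-1.0,[0.0,0.0,0.0],0.0],[-1.0,[0.0,0.0,0.0],0.0],[-1.0,[0.0,0.0,0.0],0.0]]
```

>>> play_rows(
  increments=[
    [0.65, [-19.2, -8.3, 4.8], 0.071],
    [0.65, [-33.0, -11.5, 8.0], 0.118],
    [0.65, [-34.1, -7.5, 8.0], 0.118],
    [0.65, [-34.7, -3.5, 7.9], 0.117],
    [0.65, [-34.9, 0.6, 8.0], 0.118],
    [0.65, [-34.6, 4.7, 8.0], 0.118],
    [0.65, [-33.8, 8.7, 8.0], 0.118],
    [0.65, [-32.6, 12.7, 8.0], 0.118],
    [0.65, [-30.8, 16.4, 7.9], 0.118],
    [0.65, [-28.7, 19.9, 8.0], 0.118],
    [0.65, [-26.1, 23.2, 8.0], 0.118],
    [0.65, [-23.2, 26.1, 8.0], 0.118],
  ],
  force=20,
)

```text
time: 2.85
tool_pos: [502.1, 282.8, 138.5]
tcp_rot: [180.0, -0.0, 81.1]
ft_force: [0.2, 0.4, 0.6]
finger_gap: 70.5
grip_force: 0.0
```

```bash
python3 plan.py 0.65,0,592.1,197.6,110,57.1 0.65,4,-,-,32 -1,3
```

```text
t 2.85 [502.1 282.8 138.5] 81.07 gap 70.5 grip 0.0 ft [0.2 0.4 0.6]
12
[[0.65,[-10.0,14.6,4.1],0.06],[0.65,[-15.3,25.3,6.8],0.099],[0.65,[-12.6,26.6,6.7],0.1],[0.65,[-9.9,27.8,6.8],0.1],[0.65,[-4.3,17.2,4.1],0.059],[0.65,[0.0,0.0,14.6],0.0],[0.65,[0.0,0.0,24.4],0.0],[0.65,[0.0,0.0,24.4],0.0],[0.65,[0.0,0.0,14.6],0.0],[-1.0,[0.0,0.0,0.0],0.0],[-1.0,[0.0,0.0,0.0],0.0],[-1.0,[0.0,0.0,0.0],0.0]]
```

>>> play_rows(
  increments=[
    [0.65, [-10.0, 14.6, 4.1], 0.06],
    [0.65, [-15.3, 25.3, 6.8], 0.099],
    [0.65, [-12.6, 26.6, 6.7], 0.1],
    [0.65, [-9.9, 27.8, 6.8], 0.1],
    [0.65, [-4.3, 17.2, 4.1], 0.059],
    [0.65, [0.0, 0.0, 14.6], 0.0],
    [0.65, [0.0, 0.0, 24.4], 0.0],
    [0.65, [0.0, 0.0, 24.4], 0.0],
    [0.65, [0.0, 0.0, 14.6], 0.0],
    [-1.0, [0.0, 0.0, 0.0], 0.0],
    [-1.0, [0.0, 0.0, 0.0], 0.0],
    [-1.0, [0.0, 0.0, 0.0], 0.0],
  ],
)

```text
time: 3.85
tool_pos: [592.4, 199.8, 33.6]
tcp_rot: [179.9, -0.1, 57.5]
ft_force: [-0.7, -0.7, -0.5]
finger_gap: 44.7
grip_force: 26.4
```

```bash
cat > pose.py <<'E'
import numpy as np,sys
b=np.array([558.5,208.9]);by=-21.4
def w(u,v,b=b,by=by):
    t=np.radians(by);return b+np.array([[np.cos(t),-np.sin(t)],[np.sin(t),np.cos(t)]])@[u,v]
if __name__=="__main__":
    for n,u,v in(("2a",57.1,-.1),("2b",-57.9,-.1),("3a",-.4,57.4),("3b",-.4,-57.6)): print(n,w(u,v).round(1))
    print("push",(w(22,-1.6)-w(0,0)).round(1))
E
python3 pose.py; python3 plan.py -1,2
```

```text
2a [611.6 188. ]
2b [504.6 229.9]
3a [579.1 262.5]
3b [537.1 155.4]
push [19.9 -9.5]
t 3.85 [592.4 199.8  33.6] 57.47 gap 44.7 grip 26.4 ft [-0.7 -0.7 -0.5]
2
[[-1.0,[0.0,0.0,0.0],0.0],[-1.0,[0.0,0.0,0.0],0.0]]
```

```bash
python3 plan.py -1,2,-,-,36 -1,6,612.3,189.9,36.5,68.6 -1,2
```

```text
t 3.85 [592.4 199.8  33.6] 57.47 gap 44.7 grip 26.4 ft [-0.7 -0.7 -0.5]
10
[[-1.0,[0.0,0.0,-1.2],0.0],[-1.0,[0.0,0.0,-1.2],0.0],[-1.0,[0.3,2.6,-0.1],-0.022],[-1.0,[0.3,4.2,0.0],-0.038],[-1.0,[0.2,4.3,-0.1],-0.037],[-1.0,[0.1,4.3,-0.1],-0.037],[-1.0,[-0.2,4.3,-0.1],-0.038],[-1.0,[-0.1,2.5,-0.1],-0.022],[-1.0,[0.0,0.0,0.0],0.0],[-1.0,[0.0,0.0,0.0],0.0]]
```

>>> play_rows(
  increments=[
    [-1.0, [0.0, 0.0, -1.2], 0.0],
    [-1.0, [0.0, 0.0, -1.2], 0.0],
    [-1.0, [0.3, 2.6, -0.1], -0.022],
    [-1.0, [0.3, 4.2, 0.0], -0.038],
    [-1.0, [0.2, 4.3, -0.1], -0.037],
    [-1.0, [0.1, 4.3, -0.1], -0.037],
    [-1.0, [-0.2, 4.3, -0.1], -0.038],
    [-1.0, [-0.1, 2.5, -0.1], -0.022],
    [-1.0, [0.0, 0.0, 0.0], 0.0],
    [-1.0, [0.0, 0.0, 0.0], 0.0],
  ],
)

```text
time: 4.68
tool_pos: [611.6, 189.6, 35.4]
tcp_rot: [180.0, -0.0, 68.5]
ft_force: [-0.2, -0.3, -0.7]
finger_gap: 44.6
grip_force: 26.4
```

```bash
cat > m1.py <<'E'
from h import *
import pose
for n in("top","side"):
    p=snapshot(n);print(n)
    b,by,r=edgefit(p,[558.5,208.9],-21.4,240,240,18);print("board",b.round(1),round(by,2),round(r,2))
    R=np.array([[np.cos(np.radians(by)),-np.sin(np.radians(by))],[np.sin(np.radians(by)),np.cos(np.radians(by))]])
    c,cy,r=edgefit(p,b+R@[57,0],by+90,160,45,46,sr=9);print(" cross",((c-b)@R).round(1),round(cy-by,2),round(r,2))
    sk=lambda X:inrect(X,c,cy,160,45,12)
    for s in(1,-1):
        a,ay,r=edgefit(p,b+R@[0,57.5*s],by,160,45,32,skip=sk);print(" base",((a-b)@R).round(1),round(ay-by,2),round(r,2))
E
python3 m1.py;python3 plan.py -1,2
```

```text
top
board [557.7 209.8] -22.03 0.82
 cross [56.7  1.6] 90.26 1.0
 base [ 1.9 56.7] 0.14 0.54
 base [  2.  -57.9] 0.78 0.66
side
board [559.2 208.7] -21.54 0.41
 cross [56.7  3.1] 91.01 0.68
 base [-0.5 58. ] -0.22 0.33
 base [ -0.9 -57.4] -0.15 0.37
t 4.78 [611.3 189.7  35.2] 68.54 gap 44.3 grip 26.4 ft [ 0.2  0.1 -1.6]
2
[[-1.0,[0.0,0.0,0.0],0.0],[-1.0,[0.0,0.0,0.0],0.0]]
```

>>> play_rows(
  increments=[
    [-1.0, [0.0, 0.8, 0.8], 0.0],
    [-1.0, [0.0, 0.0, 0.8], 0.0],
    [-1.0, [0.0, 0.0, 0.0], 0.0],
    [0.65, [0.0, 0.0, 0.0], 0.0],
    [0.65, [0.0, 0.0, 0.0], 0.0],
    [0.65, [0.0, 0.0, -8.0], 0.0],
    [0.65, [0.0, 0.0, -30.0], 0.0],
    [0.65, [0.0, 0.0, -30.0], 0.0],
    [0.65, [0.0, 0.0, -8.0], 0.0],
    [0.65, [0.0, 0.0, 0.0], 0.0],
  ],
)

```text
time: 5.62
tool_pos: [615.1, 190.0, 114.7]
tcp_rot: [179.6, -0.3, 68.6]
ft_force: [-0.0, -0.4, 1.5]
finger_gap: 70.5
grip_force: 0.0
```

```bash
python3 plan.py -0.3,0,520.3,-122,110,-0.5 -0.3,5,-,-,25 -1,3
```

```text
t 5.62 [615.1 190.  114.7] 68.57 gap 70.5 grip 0.0 ft [-0.  -0.4  1.5]
19
[[-0.3,[-19.1,1.5,0.3],0.071],[-0.3,[-31.6,4.8,0.4],0.118],[-0.3,[-30.9,8.4,0.5],0.118],[-0.3,[-29.6,12.1,0.5],0.118],[-0.3,[-28.0,15.4,0.4],0.119],[-0.3,[-25.9,18.7,0.5],0.118],[-0.3,[-23.6,21.5,0.5],0.118],[-0.3,[-20.9,24.2,0.4],0.118],[-0.3,[-17.9,26.5,0.5],0.118],[-0.3,[-14.6,28.5,0.5],0.119],[-0.3,[-6.7,17.9,0.2],0.071],[-0.3,[0.0,0.0,12.1],0.0]]
[[-0.3,[0.0,0.0,20.3],0.0],[-0.3,[0.0,0.0,20.2],0.0],[-0.3,[0.0,0.0,20.3],0.0],[-0.3,[0.0,0.0,12.1],0.0],[-1.0,[0.0,0.0,0.0],0.0],[-1.0,[0.0,0.0,0.0],0.0],[-1.0,[0.0,0.0,0.0],0.0]]
```

>>> play_rows(
  increments=[
    [-0.3, [-19.1, 1.5, 0.3], 0.071],
    [-0.3, [-31.6, 4.8, 0.4], 0.118],
    [-0.3, [-30.9, 8.4, 0.5], 0.118],
    [-0.3, [-29.6, 12.1, 0.5], 0.118],
    [-0.3, [-28.0, 15.4, 0.4], 0.119],
    [-0.3, [-25.9, 18.7, 0.5], 0.118],
    [-0.3, [-23.6, 21.5, 0.5], 0.118],
    [-0.3, [-20.9, 24.2, 0.4], 0.118],
    [-0.3, [-17.9, 26.5, 0.5], 0.118],
    [-0.3, [-14.6, 28.5, 0.5], 0.119],
    [-0.3, [-6.7, 17.9, 0.2], 0.071],
    [-0.3, [0.0, 0.0, 0.0], 0.0],
  ],
)

```text
time: 6.62
tool_pos: [515.5, -125.8, 103.6]
tcp_rot: [180.0, 0.1, -1.0]
ft_force: [0.4, 0.5, -0.7]
finger_gap: 30.1
grip_force: 0.0
```

```bash
python3 m1.py; python3 plan.py -0.3,5,520.3,-122,25,-0.5 -0.3,1 -1,3 -1,3,-,-,110
```

```text
top
board [557.8 209.5] -21.62 0.61
 cross [55.2  1.2] 91.05 0.58
 base [-0.7 56.9] -0.13 0.38
 base [ -1. -58.] -0.08 0.38
side
board [560.  208.3] -21.69 0.46
 cross [53.7 -5. ] 90.04 2.29
 base [-1.4 57.8] -0.53 0.3
 base [ -1.4 -57.1] 0.38 0.4
t 6.72 [ 516.6 -122.9  103.9] -0.55 gap 29.8 grip 0.0 ft [ 0.3  0.8 -0.7]
12
[[-0.3,[0.5,-0.1,11.3],0.0],[-0.3,[0.9,-0.3,18.8],0.0],[-0.3,[0.9,-0.2,18.7],-0.001],[-0.3,[0.9,-0.2,18.8],0.0],[-0.3,[0.5,-0.1,11.3],0.0],[-0.3,[0.0,0.0,0.0],0.0],[-1.0,[0.0,0.0,0.0],0.0],[-1.0,[0.0,0.0,0.0],0.0],[-1.0,[0.0,0.0,0.0],0.0],[-1.0,[0.0,0.0,-23.2],0.0],[-1.0,[0.0,0.0,-38.6],0.0],[-1.0,[0.0,0.0,-23.2],0.0]]
```

>>> play_rows(
  increments=[
    [-0.3, [0.5, -0.1, 11.3], 0.0],
    [-0.3, [0.9, -0.3, 18.8], 0.0],
    [-0.3, [0.9, -0.2, 18.7], 0.0],
    [-0.3, [0.9, -0.2, 18.8], 0.0],
    [-0.3, [0.5, -0.1, 11.3], 0.0],
    [-0.3, [0.0, 0.0, 0.0], 0.0],
    [-1.0, [0.0, 0.0, 0.0], 0.0],
    [-1.0, [0.0, 0.0, 0.0], 0.0],
    [-1.0, [0.0, 0.0, 0.0], 0.0],
  ],
  force=30,
)

```text
time: 7.47
tool_pos: [522.1, -121.9, 27.1]
tcp_rot: [180.0, -0.1, -0.5]
ft_force: [0.5, -0.5, -0.4]
finger_gap: 13.5
grip_force: 35.0
```

```bash
python3 plan.py -1,4,-,-,95 -1,0,560,-35,60,0 -1,1 -1,4,-,-,13.6
```

```text
t 7.47 [ 522.1 -121.9   27.1] -0.49 gap 13.5 grip 35.0 ft [ 0.5 -0.5 -0.4]
13
[[-1.0,[0.0,0.0,-12.7],0.0],[-1.0,[0.0,0.0,-21.2],0.0],[-1.0,[0.0,0.0,-21.2],0.0],[-1.0,[0.0,0.0,-12.8],0.0],[-1.0,[7.0,-16.4,6.6],-0.002],[-1.0,[11.6,-27.2,10.9],-0.002],[-1.0,[11.7,-27.2,11.0],-0.003],[-1.0,[7.1,-16.3,6.5],-0.002],[-1.0,[0.0,0.0,0.0],0.0],[-1.0,[0.0,0.0,8.7],0.0],[-1.0,[0.0,0.0,14.5],0.0],[-1.0,[0.0,0.0,14.5],0.0]]
[[-1.0,[0.0,0.0,8.7],0.0]]
```

>>> play_rows(
  increments=[
    [-1.0, [0.0, 0.0, -12.7], 0.0],
    [-1.0, [0.0, 0.0, -21.2], 0.0],
    [-1.0, [0.0, 0.0, -21.2], 0.0],
    [-1.0, [0.0, 0.0, -12.8], 0.0],
    [-1.0, [7.0, -16.4, 6.6], -0.002],
    [-1.0, [11.6, -27.2, 10.9], -0.002],
    [-1.0, [11.7, -27.2, 11.0], -0.003],
    [-1.0, [7.1, -16.3, 6.5], -0.002],
    [-1.0, [0.0, 0.0, 0.0], 0.0],
  ],
)

```text
time: 8.22
tool_pos: [559.3, -31.8, 58.4]
tcp_rot: [-179.9, 0.0, 0.1]
ft_force: [-0.3, 0.9, -0.3]
finger_gap: 13.4
grip_force: 35.1
```

```bash
python3 m1.py; python3 - <<'E'
from h import *
for n in("top","side"):
    p=snapshot(n);s=sense();t=s["tool_pos"];zt=t[2]+57-27
    a,ay,r=edgefit(p,t[:2],0,160,14,zt,sr=5);print(n,t.round(1),a.round(1),round(ay,2),round(r,2))
E
python3 plan.py -1,4,560,-35,15.8,0 -1,1 1,4
```

```text
top
board [557.8 209.5] -21.61 0.6
 cross [55.1  1.3] 90.96 0.62
 base [-0.7 56.8] -0.11 0.32
 base [ -0.9 -57.9] -0.06 0.38
side
board [559.4 208.9] -21.38 0.57
 cross [57.4  4. ] 89.91 0.93
 base [-0.6 58. ] -0.27 0.29
 base [ -0.9 -57.2] 0.19 0.41
top [559.3 -35.3  59.7] [559.1 -35.2] 0.61 0.35
side [559.3 -35.7  59.8] [560.2 -35.6] -0.6 0.33
t 8.42 [559.3 -35.7  59.8] -0.03 gap 13.4 grip 35.1 ft [-0.7 -0.3  1.3]
9
[[-1.0,[0.1,-0.1,8.3],0.0],[-1.0,[0.2,-0.2,13.7],0.0],[-1.0,[0.2,-0.3,13.8],0.0],[-1.0,[0.2,-0.1,8.2],0.0],[-1.0,[0.0,0.0,0.0],0.0],[1.0,[0.0,0.0,0.0],0.0],[1.0,[0.0,0.0,0.0],0.0],[1.0,[0.0,0.0,0.0],0.0],[1.0,[0.0,0.0,0.0],0.0]]
```

>>> play_rows(
  increments=[
    [-1.0, [0.1, -0.1, 8.3], 0.0],
    [-1.0, [0.2, -0.2, 13.7], 0.0],
    [-1.0, [0.2, -0.3, 13.8], 0.0],
    [-1.0, [0.2, -0.1, 8.2], 0.0],
    [-1.0, [0.0, 0.0, 0.0], 0.0],
    [1.0, [0.0, 0.0, 0.0], 0.0],
    [1.0, [0.0, 0.0, 0.0], 0.0],
    [1.0, [0.0, 0.0, 0.0], 0.0],
    [1.0, [0.0, 0.0, 0.0], 0.0],
  ],
)

```text
time: 9.17
tool_pos: [559.9, -34.4, 15.1]
tcp_rot: [180.0, -0.0, -0.0]
ft_force: [0.4, 0.7, 0.8]
finger_gap: 61.2
grip_force: 0.0
```

```bash
python3 plan.py 1,1
```

```text
t 9.17 [559.9 -34.4  15.1] -0.02 gap 61.2 grip 0.0 ft [0.4 0.7 0.8]
1
[[1.0,[0.0,0.0,0.0],0.0]]
```

>>> play_rows(
  increments=[
    [1.0, [0.0, 0.0, -11.0], 0.0],
    [1.0, [0.0, 0.0, 0.0], 0.0],
    [1.0, [0.0, -14.0, 0.0], 0.0],
    [1.0, [0.0, -14.0, 0.0], 0.0],
    [1.0, [0.0, -6.0, 0.0], 0.0],
    [1.0, [0.0, -5.0, 0.0], 0.0],
    [1.0, [0.0, -5.0, 0.0], 0.0],
    [1.0, [0.0, -5.0, 0.0], 0.0],
    [1.0, [0.0, -5.0, 0.0], 0.0],
    [1.0, [0.0, 0.0, 0.0], 0.0],
    [1.0, [0.0, 0.0, 0.0], 0.0],
  ],
)

```text
time: 10.08
tool_pos: [559.7, 20.0, 25.7]
tcp_rot: [180.0, 0.0, 0.0]
ft_force: [0.2, 0.0, -0.2]
finger_gap: 85.5
grip_force: 0.0
```

```bash
cat > v.py <<'E'
from h import *
import sys
p=snapshot(sys.argv[1]);x,y,z,r=map(float,sys.argv[3:7]);u,v=proj(p,[x,y,z])[0];r=int(r)
c=p["color"][max(0,int(v)-r):int(v)+r,max(0,int(u)-r):int(u)+r,::-1]
cv2.imwrite("pics/"+sys.argv[2]+".png",cv2.resize(c,None,fx=500/(2*r),fy=500/(2*r),interpolation=cv2.INTER_CUBIC))
E
python3 v.py side tip1 560 -10 10 60; python3 plan.py 1,5,560,-6,0.5,0 -1,4
```

```text
t 10.13 [559.7  19.7  25.7] -0.0 gap 85.3 grip 0.0 ft [-0.2  0.1  0.3]
9
[[1.0,[0.0,3.7,3.6],0.0],[1.0,[0.1,6.1,6.0],0.0],[1.0,[0.1,6.1,6.0],0.0],[1.0,[0.1,6.1,6.0],0.0],[1.0,[0.0,3.7,3.6],0.0],[-1.0,[0.0,0.0,0.0],0.0],[-1.0,[0.0,0.0,0.0],0.0],[-1.0,[0.0,0.0,0.0],0.0],[-1.0,[0.0,0.0,0.0],0.0]]
```

View pics/tip1.png

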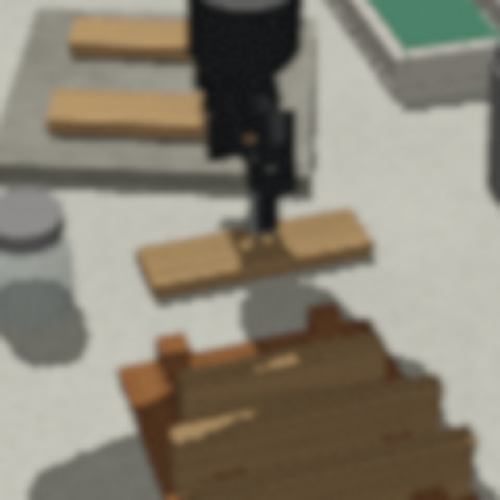

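```bash
python3 - <<'E'
from h import *
for n in("top","side"):
    p=snapshot(n);sk=lambda X:abs(X[:,0]-560)<35
    print(n,edgefit(p,[560,-6],0,160,45,14,sr=9,skip=sk))
E
```

```text
top (array([560.03193397,  -9.80303293]), np.float64(-2.8566521559238653), np.float64(0.44221366087183256))
side (array([559.11360866,  -6.53730179]), np.float64(0.05266419970894444), np.float64(0.450801867877173))
```

>>> play_rows(
  increments=[
    [1.0, [0.0, 3.7, 3.6], 0.0],
    [1.0, [0.0, 6.1, 6.0], 0.0],
    [1.0, [0.0, 6.1, 6.0], 0.0],
    [1.0, [0.0, 6.5, 6.0], 0.0],
    [1.0, [0.0, 3.8, 3.6], 0.0],
    [-1.0, [0.0, 0.0, 0.0], 0.0],
    [-1.0, [0.0, 0.0, 0.0], 0.0],
    [-1.0, [0.0, 0.0, 0.0], 0.0],
    [-1.0, [0.0, 0.0, 0.0], 0.0],
    [-1.0, [0.0, 0.0, 0.0], 0.0],
  ],
)

```text
time: 11.07
tool_pos: [560.2, -6.2, 1.1]
tcp_rot: [180.0, -0.1, 0.0]
ft_force: [-0.2, -0.1, -0.3]
finger_gap: 44.3
grip_force: 31.3
```

```bash
python3 plan.py -1,3,-,-,50 -1,0,504.6,229.9,70,68.6 -1,2
```

```text
t 11.07 [560.2  -6.2   1.1] 0.01 gap 44.3 grip 31.3 ft [-0.2 -0.1 -0.3]
16
[[-1.0,[0.0,0.0,-13.3],0.0],[-1.0,[0.0,0.0,-22.3],0.0],[-1.0,[0.0,0.0,-13.3],0.0],[-1.0,[-3.3,-13.9,-1.2],-0.07],[-1.0,[-3.8,-23.5,-1.9],-0.118],[-1.0,[-1.0,-23.7,-2.0],-0.117],[-1.0,[1.8,-23.7,-2.0],-0.118],[-1.0,[4.5,-23.4,-1.9],-0.117],[-1.0,[7.2,-22.6,-2.0],-0.117],[-1.0,[9.9,-21.7,-1.9],-0.118],[-1.0,[12.3,-20.3,-2.0],-0.117],[-1.0,[14.6,-18.8,-2.0],-0.117]]
[[-1.0,[16.7,-17.0,-1.9],-0.118],[-1.0,[11.1,-8.9,-1.2],-0.07],[-1.0,[0.0,0.0,0.0],0.0],[-1.0,[0.0,0.0,0.0],0.0]]
```

>>> play_rows(
  increments=[
    [-1.0, [0.0, 0.0, -13.3], 0.0],
    [-1.0, [0.0, 0.0, -22.3], 0.0],
    [-1.0, [0.0, 0.0, -23.3], 0.0],
    [-1.0, [-3.3, -13.9, -1.2], -0.07],
    [-1.0, [-3.8, -23.5, -1.9], -0.118],
    [-1.0, [-1.0, -23.7, -2.0], -0.117],
    [-1.0, [1.8, -23.7, -2.0], -0.118],
    [-1.0, [4.5, -23.4, -1.9], -0.117],
    [-1.0, [7.2, -22.6, -2.0], -0.117],
    [-1.0, [9.9, -21.7, -1.9], -0.118],
    [-1.0, [12.3, -20.3, -2.0], -0.117],
    [-1.0, [14.6, -18.8, -2.0], -0.117],
  ],
)

```text
time: 12.07
tool_pos: [512.7, 194.1, 77.8]
tcp_rot: [180.0, -0.0, 58.2]
ft_force: [-0.0, 0.1, -0.1]
finger_gap: 44.2
grip_force: 31.4
```

>>> play_rows(
  increments=[
    [-1.0, [16.7, -17.0, -1.9], -0.118],
    [-1.0, [11.1, -8.9, -1.2], -0.07],
    [-1.0, [0.0, 0.0, 0.0], 0.0],
    [-1.0, [0.0, 0.0, 0.0], 0.0],
  ],
)

```text
time: 12.4
tool_pos: [504.2, 230.5, 80.5]
tcp_rot: [180.0, -0.0, 68.6]
ft_force: [-0.0, -0.7, -0.4]
finger_gap: 44.1
grip_force: 31.4
```

```bash
python3 m1.py; python3 plan.py -1,4,504.6,229.9,40,68.6 -1,2
```

```text
top
board [558.3 208.5] -21.73 0.69
 cross [55.6  1.9] 93.24 0.94
 base [-1.2 57.4] 0.58 0.92
 base [ -4.6 -57.9] -1.01 0.68
side
board [559.9 209. ] -21.22 0.31
 cross [55.3  0.3] 89.27 0.46
 base [-6.1 58.3] -0.74 0.53
 base [ -1.  -57.6] -0.5 0.71
t 12.5 [504.4 229.3  80. ] 68.48 gap 44.2 grip 31.4 ft [-0.2  0.6 -1.2]
6
[[-1.0,[0.1,0.0,7.5],0.0],[-1.0,[0.2,0.0,12.5],-0.001],[-1.0,[0.2,0.0,12.5],-0.001],[-1.0,[0.2,0.0,7.5],0.0],[-1.0,[0.0,0.0,0.0],0.0],[-1.0,[0.0,0.0,0.0],0.0]]
```

>>> play_rows(
  increments=[
    [-1.0, [0.1, 0.0, 9.0], 0.0],
    [-1.0, [0.2, 0.0, 15.0], -0.001],
    [-1.0, [0.2, 0.0, 12.5], -0.001],
    [-1.0, [0.0, 0.0, 6.0], 0.0],
    [-1.0, [0.0, 0.0, 2.0], 0.0],
    [-1.0, [0.0, 0.0, 1.0], 0.0],
    [-1.0, [0.0, 0.0, 0.5], 0.0],
    [-1.0, [0.0, 0.0, 0.0], 0.0],
  ],
)

```text
time: 13.17
tool_pos: [504.6, 230.2, 33.6]
tcp_rot: [180.0, -0.0, 68.7]
ft_force: [0.2, -0.0, -1.1]
finger_gap: 44.4
grip_force: 31.4
```

```bash
python3 plan.py -1,2,504.6,229.9,33,68.6
```

```text
t 13.17 [504.6 230.2  33.6] 68.67 gap 44.4 grip 31.4 ft [ 0.2 -0.  -1.1]
2
[[-1.0,[-0.1,0.0,0.3],0.001],[-1.0,[-0.2,0.1,0.3],0.0]]
```

>>> play_rows(
  increments=[
    [-1.0, [0.0, 0.0, 0.6], 0.0],
    [0.4, [0.0, 0.0, 0.0], 0.0],
    [0.4, [0.0, 0.0, 0.0], 0.0],
    [0.4, [0.0, 0.0, -5.0], 0.0],
    [0.4, [0.0, 0.0, -25.0], 0.0],
    [0.4, [0.0, 0.0, -35.0], 0.0],
    [0.4, [10.0, -25.0, -15.0], 0.0],
    [0.4, [20.0, -35.0, 0.0], 0.0],
    [0.4, [20.0, -35.0, 0.0], 0.0],
    [0.4, [20.0, -35.0, 0.0], 0.0],
    [0.4, [10.0, -15.0, 0.0], 0.0],
    [0.4, [0.0, 0.0, 0.0], 0.0],
  ],
)

```text
time: 14.17
tool_pos: [395.9, 360.5, 113.7]
tcp_rot: [-180.0, -0.1, 68.9]
ft_force: [0.8, 0.3, 0.2]
finger_gap: 59.4
grip_force: 0.0
```

```bash
cat > m2.py <<'E'
from h import *
import sys
for n in("top","side"):
    p=snapshot(n);print(n)
    b,by,r=edgefit(p,[558.7,209],-21.4,240,240,18);print("board",b.round(1),round(by,2),round(r,2))
    by=-21.4;R=np.array([[np.cos(np.radians(by)),-np.sin(np.radians(by))],[np.sin(np.radians(by)),np.cos(np.radians(by))]])
    cs=[edgefit(p,b+R@[57*s,0],by+90,160,45,46,sr=6) for s in(1,-1)]
    for c,cy,r in cs: print(" L2",((c-b)@R).round(1),round(cy-by,2),round(r,2))
    sk=lambda X:inrect(X,cs[0][0],cs[0][1],160,45,12)|inrect(X,cs[1][0],cs[1][1],160,45,12)
    for s in(1,-1):
        a,ay,r=edgefit(p,b+R@[0,57.5*s],by,160,45,32,skip=sk);print(" base",((a-b)@R).round(1),round(ay-by,2),round(r,2))
    if len(sys.argv)>1:
        for s in(1,-1):
            a,ay,r=edgefit(p,b+R@[0,57.5*s],by,160,45,60);print(" L3",((a-b)@R).round(1),round(ay-by,2),round(r,2))
E
python3 m2.py;python3 v.py side crib1 558 209 30 70; python3 plan.py 0.4,1
```

```text
top
board [557.8 209. ] -21.36 0.62
 L2 [55.3  1.3] 91.03 0.48
 L2 [-58.1   0.4] 89.63 0.38
 base [14.6 57.2] -0.2 0.37
 base [  6.4 -57.6] -0.63 0.37
side
board [560.1 209.3] -21.48 0.32
 L2 [55.9  0.2] 89.23 0.41
 L2 [-57.8  -0.2] 88.92 0.34
 base [ 8.3 57.7] -1.03 0.25
 base [ -1.  -57.3] 0.74 0.43
t 14.32 [398.7 357.3 113.3] 68.73 gap 59.9 grip 0.0 ft [0.4 0.8 0.1]
1
[[0.4,[0.0,0.0,0.0],0.0]]
```

View pics/crib1.png

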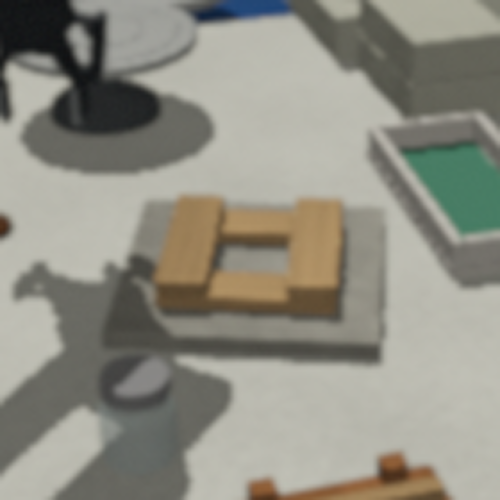

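```bash
python3 plan.py 0.4,9,612.0,188,80,68.6 0.4,1
```

```text
t 14.32 [398.7 357.3 113.3] 68.73 gap 59.9 grip 0.0 ft [0.4 0.8 0.1]
10
[[0.4,[-5.9,19.0,2.4],0.0],[0.4,[-9.8,31.8,4.1],0.0],[0.4,[-9.8,31.7,4.0],0.001],[0.4,[-9.7,31.7,4.1],0.0],[0.4,[-9.8,31.8,4.1],0.0],[0.4,[-9.8,31.7,4.0],0.001],[0.4,[-9.7,31.8,4.1],0.0],[0.4,[-9.7,31.7,4.0],0.0],[0.4,[-5.9,19.0,2.5],0.0],[0.4,[0.0,0.0,0.0],0.0]]
```

>>> play_rows(
  increments=[
    [0.4, [-5.9, 19.0, 2.4], 0.0],
    [0.4, [-9.8, 31.8, 4.1], 0.0],
    [0.4, [-9.8, 31.7, 4.0], 0.001],
    [0.4, [-9.7, 31.7, 4.1], 0.0],
    [0.4, [-9.8, 31.8, 4.1], 0.0],
    [0.4, [-9.8, 31.7, 4.0], 0.001],
    [0.4, [-9.7, 31.8, 4.1], 0.0],
    [0.4, [-9.7, 31.7, 4.0], 0.0],
    [0.4, [-5.9, 19.0, 2.5], 0.0],
    [0.4, [0.0, 0.0, 0.0], 0.0],
    [0.4, [0.0, 0.0, 0.0], 0.0],
  ],
)

```text
time: 15.23
tool_pos: [612.4, 185.3, 79.2]
tcp_rot: [-180.0, 0.0, 68.3]
ft_force: [-0.1, 0.1, -0.2]
finger_gap: 59.8
grip_force: 0.0
```

```bash
python3 plan.py 0.4,4,612.0,188,33.5,68.6 0.4,1 -1,3
```

```text
t 15.23 [612.4 185.3  79.2] 68.34 gap 59.8 grip 0.0 ft [-0.1  0.1 -0.2]
8
[[0.4,[0.4,-0.3,8.6],-0.001],[0.4,[0.8,-0.4,14.2],-0.001],[0.4,[0.7,-0.4,14.3],-0.002],[0.4,[0.4,-0.2,8.6],-0.001],[0.4,[0.0,0.0,0.0],0.0],[-1.0,[0.0,0.0,0.0],0.0],[-1.0,[0.0,0.0,0.0],0.0],[-1.0,[0.0,0.0,0.0],0.0]]
```

>>> play_rows(
  increments=[
    [0.4, [0.4, -0.3, 8.6], -0.001],
    [0.4, [0.8, -0.4, 14.2], -0.001],
    [0.4, [0.7, -0.4, 14.3], -0.002],
    [0.4, [0.4, -0.2, 8.6], -0.001],
    [0.4, [0.0, 0.0, 0.0], 0.0],
    [0.4, [0.0, 0.0, 0.0], 0.0],
  ],
  force=20,
)

```text
time: 15.73
tool_pos: [609.6, 190.9, 32.2]
tcp_rot: [-179.9, 0.1, 68.9]
ft_force: [1.0, 0.5, -0.9]
finger_gap: 59.8
grip_force: 0.0
```

```bash
python3 plan.py 0.4,1,612.0,187.9,33.5,68.6
```

```text
t 15.73 [609.6 190.9  32.2] 68.91 gap 59.8 grip 0.0 ft [ 1.   0.5 -0.9]
1
[[0.4,[-1.9,3.4,-1.3],0.005]]
```

```bash
python3 - <<'E'
from h import *
for i in range(5):
    s=sense();print(s["time"],s["tool_pos"].round(1),s["tcp_rot"][2].round(2));snapshot("top")
E
```

```text
15.7333 [609.6 190.9  32.2] 68.91
15.7833 [610.6 191.   33.4] 68.9
15.8333 [611.2 191.   34.2] 68.89
15.8833 [611.6 191.   34.7] 68.88
15.9333 [611.8 190.9  34.9] 68.87
```

>>> play_rows(
  increments=[
    [0.4, [0.0, 1.2, 1.5], 0.005],
    [0.4, [0.0, 0.0, 0.0], 0.0],
    [0.4, [0.0, 0.0, 0.0], 0.0],
    [0.4, [0.0, 0.0, 0.0], 0.0],
    [-1.0, [0.0, 0.0, 0.0], 0.0],
    [-1.0, [0.0, 0.0, 0.0], 0.0],
    [-1.0, [0.0, 0.0, 0.0], 0.0],
    [-1.0, [0.0, 0.0, 0.0], 0.0],
  ],
)

```text
time: 16.65
tool_pos: [612.4, 190.2, 32.6]
tcp_rot: [180.0, -0.0, 68.6]
ft_force: [0.2, -0.1, 1.4]
finger_gap: 44.3
grip_force: 21.4
```

```bash
python3 plan.py 0.4,1,612.0,187.9,33.5,68.6
```

```text
t 16.65 [612.4 190.2  32.6] 68.57 gap 44.3 grip 21.4 ft [ 0.2 -0.1  1.4]
1
[[0.4,[-2.3,0.5,-0.9],-0.001]]
```

>>> play_rows(
  increments=[
    [-1.0, [-0.6, 0.6, 0.0], 0.0],
    [-1.0, [0.0, 0.0, 0.0], 0.0],
    [-1.0, [0.0, 0.0, 0.0], 0.0],
    [-1.0, [0.0, 0.0, 0.0], 0.0],
    [0.4, [0.0, 0.0, 0.0], 0.0],
    [0.4, [0.0, 0.0, 0.0], 0.0],
    [0.4, [0.0, 0.0, -5.0], 0.0],
    [0.4, [0.0, 0.0, -20.0], 0.0],
    [0.4, [0.0, 0.0, -30.0], 0.0],
    [0.4, [0.0, 0.0, -20.0], 0.0],
  ],
)

```text
time: 17.48
tool_pos: [612.8, 189.4, 109.4]
tcp_rot: [180.0, -0.0, 68.6]
ft_force: [0.1, 0.2, 1.4]
finger_gap: 59.8
grip_force: 0.0
```

```bash
python3 plan.py -0.3,11,521.3,-209.5,115,-0.3 -0.3,1
```

```text
t 17.48 [612.8 189.4 109.4] 68.57 gap 59.8 grip 0.0 ft [0.1 0.2 1.4]
12
[[-0.3,[-23.8,3.6,-0.3],0.071],[-0.3,[-39.2,8.7,-0.6],0.118],[-0.3,[-37.8,13.3,-0.5],0.117],[-0.3,[-36.1,17.6,-0.6],0.118],[-0.3,[-33.7,21.7,-0.5],0.118],[-0.3,[-30.9,25.6,-0.6],0.118],[-0.3,[-27.7,29.0,-0.5],0.118],[-0.3,[-24.1,32.1,-0.6],0.118],[-0.3,[-20.2,34.7,-0.5],0.117],[-0.3,[-15.9,36.8,-0.6],0.118],[-0.3,[-7.0,23.1,-0.3],0.071],[-0.3,[0.0,0.0,0.0],0.0]]
```

>>> play_rows(
  increments=[
    [-0.3, [-23.8, 3.6, -0.3], 0.071],
    [-0.3, [-39.2, 8.7, -0.6], 0.118],
    [-0.3, [-37.8, 13.3, -0.5], 0.117],
    [-0.3, [-36.1, 17.6, -0.6], 0.118],
    [-0.3, [-33.7, 21.7, -0.5], 0.118],
    [-0.3, [-30.9, 25.6, -0.6], 0.118],
    [-0.3, [-27.7, 29.0, -0.5], 0.118],
    [-0.3, [-24.1, 32.1, -0.6], 0.118],
    [-0.3, [-20.2, 34.7, -0.5], 0.117],
    [-0.3, [-15.9, 36.8, -0.6], 0.118],
    [-0.3, [-7.0, 23.1, -0.3], 0.071],
    [-0.3, [0.0, 0.0, 0.0], 0.0],
  ],
)

```text
time: 18.48
tool_pos: [519.8, -214.5, 113.7]
tcp_rot: [179.9, -0.0, -0.8]
ft_force: [0.5, -0.4, -0.8]
finger_gap: 29.7
grip_force: 0.0
```

```bash
python3 m2.py; python3 - <<'E'
from h import *
for i in range(3): snapshot("top")
for n in("top","side"):
    p=snapshot(n)
    for y in (-209.5,-253.3): a,ay,r=edgefit(p,[521,y],0,160,14,57,sr=5,skip=lambda X:abs(X[:,0]-521)<45);print("slat",a.round(1),round(ay,2),round(r,2))
E
python3 plan.py -0.3,5,521.3,-209.3,26,-0.3 -0.3,1 -1,3
```

```text
top
board [557.8 209.5] -21.6 0.63
 L2 [55.7  0.6] 90.52 0.4
 L2 [-58.1  -0.1] 89.57 0.42
 base [26.6 57. ] 0.5 0.37
 base [  6.3 -58.1] -0.16 0.37
side
board [558.7 209.3] -21.52 0.4
 L2 [56.3 -0.3] 88.67 0.75
 L2 [-57.4  -0. ] 89.63 0.4
 base [ 3.3 57.8] 1.11 0.23
 base [-23.8 -58. ] 2.1 0.35
slat [ 518.8 -209.6] -0.72 0.45
slat [ 521.2 -253.4] -0.02 0.21
slat [ 521.9 -209.9] -0.45 0.29
slat [ 520.8 -254. ] -0.48 0.24
t 18.83 [ 521.4 -208.2  112.9] -0.17 gap 29.8 grip 0.0 ft [0.5 0.8 0. ]
9
[[-0.3,[0.0,0.2,12.4],0.0],[-0.3,[0.0,0.2,20.7],0.001],[-0.3,[0.0,0.3,20.7],0.0],[-0.3,[0.0,0.2,20.7],0.001],[-0.3,[0.0,0.2,12.4],0.0],[-0.3,[0.0,0.0,0.0],0.0],[-1.0,[0.0,0.0,0.0],0.0],[-1.0,[0.0,0.0,0.0],0.0],[-1.0,[0.0,0.0,0.0],0.0]]
```

>>> play_rows(
  increments=[
    [-0.3, [-0.5, 0.7, 12.4], 0.0],
    [-0.3, [-0.4, 0.5, 20.7], 0.001],
    [-0.3, [0.0, 0.3, 20.7], 0.0],
    [-0.3, [0.0, 0.1, 20.7], 0.001],
    [-0.3, [0.0, 0.0, 12.4], 0.0],
    [-0.3, [0.0, 0.0, 0.0], 0.0],
    [-1.0, [0.0, 0.0, 0.0], 0.0],
    [-1.0, [0.0, 0.0, 0.0], 0.0],
    [-1.0, [0.0, 0.0, 0.0], 0.0],
  ],
  force=30,
)

```text
time: 19.58
tool_pos: [521.3, -211.5, 27.6]
tcp_rot: [179.9, -0.1, -0.4]
ft_force: [0.2, -0.0, -0.8]
finger_gap: 13.4
grip_force: 35.1
```

```bash
python3 plan.py -1,4,-,-,105 -1,0,560,-35,60,0 -1,1
```

```text
t 19.58 [ 521.3 -211.5   27.6] -0.4 gap 13.4 grip 35.1 ft [ 0.2 -0.  -0.8]
11
[[-1.0,[0.0,0.0,-14.5],0.0],[-1.0,[0.0,0.0,-24.2],0.0],[-1.0,[0.0,0.0,-24.2],0.0],[-1.0,[0.0,0.0,-14.5],0.0],[-1.0,[4.3,-20.4,5.2],-0.001],[-1.0,[7.3,-34.0,8.6],-0.001],[-1.0,[7.3,-34.0,8.7],-0.001],[-1.0,[7.3,-34.0,8.6],-0.002],[-1.0,[7.3,-33.9,8.7],-0.001],[-1.0,[4.5,-20.4,5.2],-0.001],[-1.0,[0.0,0.0,0.0],0.0]]
```

>>> play_rows(
  increments=[
    [-1.0, [0.0, 0.0, -14.5], 0.0],
    [-1.0, [0.0, 0.0, -24.2], 0.0],
    [-1.0, [0.0, 0.0, -24.2], 0.0],
    [-1.0, [0.0, 0.0, -14.5], 0.0],
    [-1.0, [4.3, -20.4, 5.2], -0.001],
    [-1.0, [7.3, -34.0, 8.6], -0.001],
    [-1.0, [7.3, -34.0, 8.7], -0.001],
    [-1.0, [7.3, -34.0, 8.6], -0.002],
    [-1.0, [7.3, -33.9, 8.7], -0.001],
    [-1.0, [4.5, -20.4, 5.2], -0.001],
    [-1.0, [0.0, 0.0, 10.0], 0.0],
    [-1.0, [0.0, 0.0, 10.0], 0.0],
  ],
)

```text
time: 20.58
tool_pos: [560.2, -33.7, 39.5]
tcp_rot: [180.0, -0.2, 0.1]
ft_force: [-0.1, -1.2, -1.6]
finger_gap: 13.6
grip_force: 35.1
```

```bash
python3 - <<'E'
from h import *
for i in range(3): snapshot("top")
for n in("top","side"):
    p=snapshot(n);s=sense();t=s["tool_pos"];zt=t[2]+57-26.8
    a,ay,r=edgefit(p,t[:2],0,160,14,zt,sr=5);print(n,t.round(1),a.round(1),round(ay,2),round(r,2))
E
python3 plan.py -1,3,-,-,15.3 -1,2
```

```text
top [558.6 -35.7  38.5] [559.2 -35.1] 0.07 0.39
side [559.1 -35.8  39. ] [559.  -36.2] -0.17 0.42
t 20.83 [559.1 -35.8  39. ] -0.1 gap 13.8 grip 35.1 ft [-0.5 -0.1 -0.2]
5
[[-1.0,[0.0,0.0,6.5],0.0],[-1.0,[0.0,0.0,10.7],0.0],[-1.0,[0.0,0.0,6.5],0.0],[-1.0,[0.0,0.0,0.0],0.0],[-1.0,[0.0,0.0,0.0],0.0]]
```

>>> play_rows(
  increments=[
    [-1.0, [0.0, 0.0, 6.5], 0.0],
    [-1.0, [0.0, 0.0, 10.7], 0.0],
    [-1.0, [0.0, 0.0, 6.0], 0.0],
    [-1.0, [0.0, 0.0, 0.0], 0.0],
    [-1.0, [0.0, 0.0, 0.0], 0.0],
    [-1.0, [0.0, 0.0, 0.0], 0.0],
    [1.0, [0.0, 0.0, 0.0], 0.0],
    [1.0, [0.0, 0.0, 0.0], 0.0],
    [1.0, [0.0, 0.0, 0.0], 0.0],
    [1.0, [0.0, 0.0, 0.0], 0.0],
    [1.0, [0.0, 0.0, -11.0], 0.0],
    [1.0, [0.0, 0.0, 0.0], 0.0],
  ],
)

```text
time: 21.83
tool_pos: [560.1, -34.7, 28.4]
tcp_rot: [180.0, -0.1, -0.0]
ft_force: [0.3, -0.9, 1.3]
finger_gap: 84.0
grip_force: 0.0
```

>>> play_rows(
  increments=[
    [1.0, [0.0, -14.0, 0.0], 0.0],
    [1.0, [0.0, -14.0, 0.0], 0.0],
    [1.0, [0.0, -6.0, 0.0], 0.0],
    [1.0, [0.0, -5.0, 0.0], 0.0],
    [1.0, [0.0, -5.0, 0.0], 0.0],
    [1.0, [0.0, -5.0, 0.0], 0.0],
    [1.0, [0.0, -5.0, 0.0], 0.0],
    [1.0, [0.0, 0.0, 0.0], 0.0],
    [1.0, [0.0, 0.0, 0.0], 0.0],
    [1.0, [0.0, 0.0, 0.0], 0.0],
  ],
)

```text
time: 22.67
tool_pos: [558.9, 19.3, 26.2]
tcp_rot: [180.0, 0.0, -0.0]
ft_force: [-0.3, -0.7, 0.6]
finger_gap: 85.8
grip_force: 0.0
```

```bash
cat > m3.py <<'E'
from h import *
p=snapshot("side");sk=lambda X:abs(X[:,0]-560)<35
a=edgefit(p,[560,-6],0,160,45,14,sr=9,skip=sk);print("flat slat",a)
E
python3 m3.py; python3 plan.py 1,5,-,-6,0.5,0 -1,5
```

```text
flat slat (array([558.1409396 ,  -5.84374515]), np.float64(-0.01319077518315357), np.float64(0.3799880697372373))
t 22.72 [559.   19.1  26.3] -0.03 gap 85.2 grip 0.0 ft [ 0.   0.1 -0.5]
10
[[1.0,[0.0,3.6,3.7],0.0],[1.0,[0.0,6.0,6.1],0.0],[1.0,[0.0,6.0,6.2],0.0],[1.0,[0.0,5.9,6.1],0.0],[1.0,[0.0,3.6,3.7],0.0],[-1.0,[0.0,0.0,0.0],0.0],[-1.0,[0.0,0.0,0.0],0.0],[-1.0,[0.0,0.0,0.0],0.0],[-1.0,[0.0,0.0,0.0],0.0],[-1.0,[0.0,0.0,0.0],0.0]]
```

>>> play_rows(
  increments=[
    [1.0, [0.0, 3.6, 3.7], 0.0],
    [1.0, [0.0, 6.0, 6.1], 0.0],
    [1.0, [0.0, 6.0, 6.2], 0.0],
    [1.0, [0.0, 5.9, 6.1], 0.0],
    [1.0, [0.0, 3.6, 3.7], 0.0],
    [1.0, [0.0, 0.0, 0.0], 0.0],
    [1.0, [0.0, 0.0, 0.0], 0.0],
    [-1.0, [0.0, 0.0, 0.0], 0.0],
    [-1.0, [0.0, 0.0, 0.0], 0.0],
    [-1.0, [0.0, 0.0, 0.0], 0.0],
    [-1.0, [0.0, 0.0, 0.0], 0.0],
    [-1.0, [0.0, 0.0, 0.0], 0.0],
  ],
)

```text
time: 23.72
tool_pos: [559.4, -5.4, 1.1]
tcp_rot: [180.0, -0.1, 0.0]
ft_force: [-0.2, 0.7, 3.1]
finger_gap: 43.7
grip_force: 31.3
```

```bash
python3 plan.py -1,4,-,-,95 -1,0,578.9,262.7,85,-21.4
```

```text
t 23.72 [559.4  -5.4   1.1] 0.01 gap 43.7 grip 31.3 ft [-0.2  0.7  3.1]
13
[[-1.0,[0.0,0.0,-17.6],0.0],[-1.0,[0.0,0.0,-29.4],0.0],[-1.0,[0.0,0.0,-29.3],0.0],[-1.0,[0.0,0.0,-17.6],0.0],[-1.0,[1.4,-19.6,0.7],0.027],[-1.0,[1.5,-32.8,1.3],0.046],[-1.0,[0.0,-32.8,1.2],0.045],[-1.0,[-1.5,-32.7,1.2],0.046],[-1.0,[-3.0,-32.7,1.2],0.046],[-1.0,[-4.4,-32.4,1.2],0.045],[-1.0,[-6.0,-32.3,1.2],0.046],[-1.0,[-7.4,-31.9,1.3],0.045]]
[[-1.0,[-5.3,-19.0,0.7],0.028]]
```

>>> play_rows(
  increments=[
    [-1.0, [0.0, 0.0, -17.6], 0.0],
    [-1.0, [0.0, 0.0, -29.4], 0.0],
    [-1.0, [0.0, 0.0, -29.3], 0.0],
    [-1.0, [0.0, 0.0, -17.6], 0.0],
    [-1.0, [1.4, -19.6, 0.7], 0.027],
    [-1.0, [1.5, -32.8, 1.3], 0.046],
    [-1.0, [0.0, -32.8, 1.2], 0.045],
    [-1.0, [-1.5, -32.7, 1.2], 0.046],
    [-1.0, [-3.0, -32.7, 1.2], 0.046],
    [-1.0, [-4.4, -32.4, 1.2], 0.045],
    [-1.0, [-6.0, -32.3, 1.2], 0.046],
    [-1.0, [-7.4, -31.9, 1.3], 0.045],
  ],
)

```text
time: 24.72
tool_pos: [576.7, 244.5, 84.8]
tcp_rot: [180.0, 0.0, -20.0]
ft_force: [0.2, -0.4, -1.9]
finger_gap: 43.7
grip_force: 31.1
```

>>> play_rows(
  increments=[
    [-1.0, [-5.3, -19.0, 0.7], 0.028],
    [-1.0, [0.0, 0.0, 5.0], 0.0],
    [-1.0, [0.0, 0.0, 5.0], 0.0],
    [-1.0, [0.0, 0.0, 5.0], 0.0],
    [-1.0, [0.0, 0.0, 5.0], 0.0],
    [-1.0, [0.0, 0.0, 0.0], 0.0],
    [-1.0, [0.0, 0.0, 0.0], 0.0],
    [-1.0, [0.0, 0.0, 0.0], 0.0],
  ],
)

```text
time: 25.38
tool_pos: [578.7, 261.7, 64.5]
tcp_rot: [180.0, -0.0, -21.5]
ft_force: [0.2, 0.6, -1.0]
finger_gap: 44.5
grip_force: 31.1
```

```bash
python3 plan.py -1,4,578.9,262.7,49,-21.4
```

```text
t 25.38 [578.7 261.7  64.5] -21.5 gap 44.5 grip 31.1 ft [ 0.2  0.6 -1. ]
4
[[-1.0,[0.0,-0.2,2.9],0.0],[-1.0,[-0.1,-0.3,4.9],-0.001],[-1.0,[-0.1,-0.3,4.8],0.0],[-1.0,[0.0,-0.2,2.9],-0.001]]
```

>>> play_rows(
  increments=[
    [-1.0, [0.0, -0.3, 4.0], 0.0],
    [-1.0, [-0.1, -0.4, 6.0], -0.001],
    [-1.0, [0.0, -0.3, 4.0], 0.0],
    [-1.0, [0.0, 0.0, 2.0], -0.001],
    [-1.0, [0.0, 0.0, 0.7], 0.0],
    [-1.0, [0.0, 0.0, 0.0], 0.0],
    [-1.0, [0.0, 0.0, 0.0], 0.0],
    [-1.0, [0.0, 0.0, 0.0], 0.0],
  ],
)

```text
time: 26.05
tool_pos: [578.9, 263.6, 47.8]
tcp_rot: [-180.0, -0.0, -21.3]
ft_force: [0.5, -0.3, -1.2]
finger_gap: 44.2
grip_force: 31.1
```

```bash
python3 plan.py -1,2,578.9,262.7,47.1,-21.4
```

```text
t 26.05 [578.9 263.6  47.8] -21.32 gap 44.2 grip 31.1 ft [ 0.5 -0.3 -1.2]
2
[[-1.0,[0.2,0.4,0.3],0.001],[-1.0,[0.1,0.4,0.4],0.0]]
```

>>> play_rows(
  increments=[
    [-1.0, [0.0, 0.5, 0.3], 0.0],
    [-1.0, [0.0, 0.0, 0.4], 0.0],
    [-1.0, [0.0, 0.0, 0.0], 0.0],
    [0.4, [0.0, 0.0, 0.0], 0.0],
    [0.4, [0.0, 0.0, 0.0], 0.0],
    [0.4, [0.0, 0.0, -4.0], 0.0],
    [0.4, [0.0, 0.0, -16.0], 0.0],
    [0.4, [0.0, 0.0, -30.0], 0.0],
    [0.4, [0.0, 0.0, -20.0], 0.0],
  ],
)

```text
time: 26.8
tool_pos: [578.8, 263.1, 118.9]
tcp_rot: [-180.0, -0.0, -21.3]
ft_force: [0.7, 0.6, 1.5]
finger_gap: 60.3
grip_force: 0.0
```

```bash
python3 plan.py -0.3,0,521,-253.6,118,-0.3
```

```text
t 26.8 [578.8 263.1 118.9] -21.33 gap 60.3 grip 0.0 ft [0.7 0.6 1.5]
15
[[-0.3,[5.7,21.2,0.0],-0.016],[-0.3,[8.8,35.5,0.1],-0.025],[-0.3,[8.0,35.8,0.1],-0.026],[-0.3,[7.1,35.9,0.0],-0.026],[-0.3,[6.1,36.1,0.1],-0.026],[-0.3,[5.2,36.3,0.1],-0.026],[-0.3,[4.2,36.3,0.0],-0.026],[-0.3,[3.3,36.5,0.1],-0.025],[-0.3,[2.4,36.5,0.0],-0.026],[-0.3,[1.4,36.6,0.1],-0.026],[-0.3,[0.4,36.6,0.1],-0.026],[-0.3,[-0.4,36.6,0.0],-0.026]]
[[-0.3,[-1.5,36.6,0.1],-0.026],[-0.3,[-2.4,36.6,0.1],-0.025],[-0.3,[-1.9,21.8,0.0],-0.016]]
```

>>> play_rows(
  increments=[
    [-0.3, [5.7, 21.2, 0.0], -0.016],
    [-0.3, [8.8, 35.5, 0.1], -0.025],
    [-0.3, [8.0, 35.8, 0.1], -0.026],
    [-0.3, [7.1, 35.9, 0.0], -0.026],
    [-0.3, [6.1, 36.1, 0.1], -0.026],
    [-0.3, [5.2, 36.3, 0.1], -0.026],
    [-0.3, [4.2, 36.3, 0.0], -0.026],
    [-0.3, [3.3, 36.5, 0.1], -0.025],
    [-0.3, [2.4, 36.5, 0.0], -0.026],
    [-0.3, [1.4, 36.6, 0.1], -0.026],
    [-0.3, [0.4, 36.6, 0.1], -0.026],
    [-0.3, [-0.4, 36.6, 0.0], -0.026],
  ],
)

```text
time: 27.8
tool_pos: [531.2, -160.8, 117.0]
tcp_rot: [180.0, -0.1, -4.1]
ft_force: [1.8, -0.6, 0.4]
finger_gap: 30.3
grip_force: 0.0
```

>>> play_rows(
  increments=[
    [-0.3, [-1.5, 36.6, 0.1], -0.026],
    [-0.3, [-2.4, 36.6, 0.1], -0.025],
    [-0.3, [-1.9, 21.8, 0.0], -0.016],
    [-0.3, [0.0, 0.0, 10.0], 0.0],
    [-0.3, [0.0, 0.0, 10.0], 0.0],
    [-0.3, [0.0, 0.0, 10.0], 0.0],
    [-0.3, [0.0, 0.0, 0.0], 0.0],
    [-0.3, [0.0, 0.0, 0.0], 0.0],
  ],
)

```text
time: 28.47
tool_pos: [520.1, -251.7, 84.6]
tcp_rot: [-179.9, 0.1, -0.2]
ft_force: [0.1, 0.3, -0.2]
finger_gap: 29.6
grip_force: 0.0
```

```bash
python3 m2.py 3; python3 plan.py -0.3,5,520.9,-253.6,26,-0.3 -0.3,3 -1,3
```

```text
top
board [557.8 209.5] -21.6 0.62
 L2 [56.3  0.8] 89.06 0.38
 L2 [-58.    0.5] 89.57 0.3
 base [28.7 61. ] -0.02 0.38
 base [  8.8 -58.1] -0.29 0.38
 L3 [ 0.5 55.6] 0.12 0.3
 L3 [ -0.3 -59.7] -0.21 0.92
side
board [558.2 208.3] -21.38 0.51
 L2 [57.3 -3.3] 90.79 0.48
 L2 [-57.3  -3.5] 90.06 0.45
 base [-79.9  55.4] 2.3 0.87
 base [ 19.6 -56.4] 1.21 0.53
 L3 [ 4.6 57.4] -0.05 0.43
 L3 [  1.8 -57.5] 0.1 0.72
t 28.57 [ 521.2 -252.6   86.1] -0.21 gap 29.8 grip 0.0 ft [ 0.9 -0.3 -0.3]
11
[[-0.3,[0.0,0.1,8.6],0.0],[-0.3,[-0.1,0.3,14.3],0.001],[-0.3,[-0.1,0.2,14.3],0.0],[-0.3,[0.0,0.3,14.4],0.0],[-0.3,[-0.1,0.1,8.5],0.0],[-0.3,[0.0,0.0,0.0],0.0],[-0.3,[0.0,0.0,0.0],0.0],[-0.3,[0.0,0.0,0.0],0.0],[-1.0,[0.0,0.0,0.0],0.0],[-1.0,[0.0,0.0,0.0],0.0],[-1.0,[0.0,0.0,0.0],0.0]]
```

>>> play_rows(
  increments=[
    [-0.3, [0.0, 0.2, 8.6], 0.0],
    [-0.3, [-0.1, 0.3, 14.3], 0.001],
    [-0.3, [-0.1, 0.2, 14.3], 0.0],
    [-0.3, [0.0, 0.3, 14.4], 0.0],
    [-0.3, [-0.1, 0.1, 8.5], 0.0],
    [-0.3, [0.0, 0.0, 0.0], 0.0],
    [-1.0, [0.0, 0.0, 0.0], 0.0],
    [-1.0, [0.0, 0.0, 0.0], 0.0],
    [-1.0, [0.0, 0.0, 0.0], 0.0],
    [-1.0, [0.0, 0.0, 0.0], 0.0],
  ],
)

```text
time: 29.4
tool_pos: [521.3, -255.1, 27.0]
tcp_rot: [179.9, -0.1, -0.4]
ft_force: [0.5, -0.4, 0.0]
finger_gap: 13.5
grip_force: 35.1
```

```bash
python3 plan.py -1,4,-,-,105 -1,0,560,-35,60,0
```

```text
t 29.4 [ 521.3 -255.1   27. ] -0.35 gap 13.5 grip 35.1 ft [ 0.5 -0.4  0. ]
11
[[-1.0,[0.0,0.0,-14.6],0.0],[-1.0,[0.0,0.0,-24.4],0.0],[-1.0,[0.0,0.0,-24.3],0.0],[-1.0,[0.0,0.0,-14.7],0.0],[-1.0,[3.6,-21.3,4.4],-0.001],[-1.0,[6.1,-35.6,7.2],-0.001],[-1.0,[6.1,-35.5,7.3],-0.001],[-1.0,[6.1,-35.5,7.3],-0.001],[-1.0,[6.2,-35.5,7.2],-0.001],[-1.0,[6.2,-35.6,7.3],-0.001],[-1.0,[3.7,-21.3,4.3],0.0]]
```

>>> play_rows(
  increments=[
    [-1.0, [0.0, 0.0, -14.6], 0.0],
    [-1.0, [0.0, 0.0, -24.4], 0.0],
    [-1.0, [0.0, 0.0, -24.3], 0.0],
    [-1.0, [0.0, 0.0, -14.7], 0.0],
    [-1.0, [3.6, -21.3, 4.4], -0.001],
    [-1.0, [6.1, -35.6, 7.2], -0.001],
    [-1.0, [6.1, -35.5, 7.3], -0.001],
    [-1.0, [6.1, -35.5, 7.3], -0.001],
    [-1.0, [6.2, -35.5, 7.2], -0.001],
    [-1.0, [6.2, -35.6, 7.3], -0.001],
    [-1.0, [3.7, -21.3, 4.3], 0.0],
    [-1.0, [0.0, 0.0, 20.0], 0.0],
  ],
)

```text
time: 30.4
tool_pos: [562.6, -30.5, 42.4]
tcp_rot: [-180.0, -0.4, 0.2]
ft_force: [0.8, -0.7, -0.2]
finger_gap: 13.5
grip_force: 35.1
```

```bash
python3 - <<'E'
from h import *
for i in range(4): snapshot("top")
for n in("top","side"):
    p=snapshot(n);s=sense();t=s["tool_pos"];zt=t[2]+57-26.8
    a,ay,r=edgefit(p,t[:2],0,160,14,zt,sr=5);print(n,t.round(1),a.round(1),round(ay,2),round(r,2))
E
python3 plan.py -1,3,-,-,15.3
```

```text
top [559.5 -35.2  39.8] [557.5 -35.4] -0.46 0.55
side [559.9 -35.5  40.2] [559.1 -35.9] -0.31 0.51
t 30.7 [559.9 -35.5  40.2] -0.08 gap 13.4 grip 35.1 ft [-0.1 -0.2 -1.1]
3
[[-1.0,[0.0,0.0,6.8],0.0],[-1.0,[0.0,0.0,11.3],0.0],[-1.0,[0.0,0.0,6.8],0.0]]
```

>>> play_rows(
  increments=[
    [-1.0, [0.0, 0.0, 6.8], 0.0],
    [-1.0, [0.0, 0.0, 11.0], 0.0],
    [-1.0, [0.0, 0.0, 6.5], 0.0],
    [-1.0, [0.0, 0.0, 0.0], 0.0],
    [-1.0, [0.0, 0.0, 0.0], 0.0],
    [-1.0, [0.0, 0.0, 0.0], 0.0],
    [1.0, [0.0, 0.0, 0.0], 0.0],
    [1.0, [0.0, 0.0, 0.0], 0.0],
    [1.0, [0.0, 0.0, 0.0], 0.0],
    [1.0, [0.0, 0.0, 0.0], 0.0],
    [1.0, [0.0, 0.0, -11.0], 0.0],
    [1.0, [0.0, 0.0, 0.0], 0.0],
  ],
)

```text
time: 31.7
tool_pos: [560.5, -34.7, 27.8]
tcp_rot: [180.0, -0.1, -0.0]
ft_force: [0.7, 0.8, 0.8]
finger_gap: 83.8
grip_force: 0.0
```

>>> play_rows(
  increments=[
    [1.0, [0.0, -14.0, 0.0], 0.0],
    [1.0, [0.0, -14.0, 0.0], 0.0],
    [1.0, [0.0, -6.0, 0.0], 0.0],
    [1.0, [0.0, -5.0, 0.0], 0.0],
    [1.0, [0.0, -5.0, 0.0], 0.0],
    [1.0, [0.0, -5.0, 0.0], 0.0],
    [1.0, [0.0, -5.0, 0.0], 0.0],
    [1.0, [0.0, 0.0, 0.0], 0.0],
    [1.0, [0.0, 0.0, 0.0], 0.0],
    [1.0, [0.0, 0.0, 0.0], 0.0],
  ],
)

```text
time: 32.53
tool_pos: [559.3, 19.2, 25.7]
tcp_rot: [180.0, 0.0, -0.0]
ft_force: [-0.7, 0.9, -1.0]
finger_gap: 85.5
grip_force: 0.0
```

```bash
python3 m3.py; python3 plan.py 1,5,559,-6,0.5,0 1,2 -1,5
```

```text
flat slat (array([557.48926996,  -5.91210285]), np.float64(0.1002363014452059), np.float64(0.39947102040009597))
t 32.58 [559.3  19.1  25.7] -0.03 gap 85.1 grip 0.0 ft [ 0.6 -0.1 -0.3]
12
[[1.0,[0.0,3.6,3.6],0.0],[1.0,[-0.1,6.0,6.0],0.0],[1.0,[-0.1,5.9,6.0],0.0],[1.0,[0.0,6.0,6.0],0.0],[1.0,[-0.1,3.6,3.6],0.0],[1.0,[0.0,0.0,0.0],0.0],[1.0,[0.0,0.0,0.0],0.0],[-1.0,[0.0,0.0,0.0],0.0],[-1.0,[0.0,0.0,0.0],0.0],[-1.0,[0.0,0.0,0.0],0.0],[-1.0,[0.0,0.0,0.0],0.0],[-1.0,[0.0,0.0,0.0],0.0]]
```

>>> play_rows(
  increments=[
    [1.0, [-0.3, 3.6, 3.6], 0.0],
    [1.0, [-0.4, 6.0, 6.0], 0.0],
    [1.0, [-0.4, 5.9, 6.0], 0.0],
    [1.0, [-0.2, 6.0, 6.0], 0.0],
    [1.0, [0.0, 3.6, 3.6], 0.0],
    [1.0, [0.0, 0.0, 0.0], 0.0],
    [1.0, [0.0, 0.0, 0.0], 0.0],
    [-1.0, [0.0, 0.0, 0.0], 0.0],
    [-1.0, [0.0, 0.0, 0.0], 0.0],
    [-1.0, [0.0, 0.0, 0.0], 0.0],
    [-1.0, [0.0, 0.0, 0.0], 0.0],
    [-1.0, [0.0, 0.0, 0.0], 0.0],
  ],
)

```text
time: 33.58
tool_pos: [558.5, -5.5, 1.1]
tcp_rot: [180.0, -0.1, 0.0]
ft_force: [-0.1, 0.2, 1.9]
finger_gap: 44.1
grip_force: 31.2
```

```bash
python3 plan.py -1,4,-,-,100 -1,6,537,155.6,80,-21.4
```

```text
t 33.58 [558.5  -5.5   1.1] 0.01 gap 44.1 grip 31.2 ft [-0.1  0.2  1.9]
10
[[-1.0,[0.0,0.0,-18.5],0.0],[-1.0,[0.0,0.0,-31.0],0.0],[-1.0,[0.0,0.0,-30.9],0.0],[-1.0,[0.0,0.0,-18.5],0.0],[-1.0,[-2.5,-18.6,2.3],0.043],[-1.0,[-5.4,-30.8,3.9],0.072],[-1.0,[-7.7,-30.3,3.8],0.072],[-1.0,[-9.8,-29.6,3.8],0.072],[-1.0,[-12.0,-28.9,3.9],0.072],[-1.0,[-8.3,-16.8,2.3],0.043]]
```

>>> play_rows(
  increments=[
    [-1.0, [0.0, 0.0, -18.5], 0.0],
    [-1.0, [0.0, 0.0, -31.0], 0.0],
    [-1.0, [0.0, 0.0, -30.9], 0.0],
    [-1.0, [0.0, 0.0, -18.5], 0.0],
    [-1.0, [-2.5, -18.6, 2.3], 0.043],
    [-1.0, [-5.4, -30.8, 3.9], 0.072],
    [-1.0, [-7.7, -30.3, 3.8], 0.072],
    [-1.0, [-9.8, -29.6, 3.8], 0.072],
    [-1.0, [-12.0, -28.9, 3.9], 0.072],
    [-1.0, [-8.3, -16.8, 2.3], 0.043],
    [-1.0, [0.0, 0.0, 7.0], 0.0],
    [-1.0, [0.0, 0.0, 8.0], 0.0],
  ],
)

```text
time: 34.58
tool_pos: [536.7, 156.5, 64.4]
tcp_rot: [-180.0, -0.1, -21.3]
ft_force: [0.1, -0.9, -0.3]
finger_gap: 44.3
grip_force: 30.9
```

```bash
python3 - <<'E'
from h import *
for i in range(5): snapshot("top")
E
python3 m2.py 3; python3 plan.py -1,4,537,155.6,49,-21.4
```

```text
top
board [557.6 208.5] -21.53 0.71
 L2 [57.5  1.3] 90.17 0.52
 L2 [-57.7   0.9] 89.24 0.35
 base [105.1  51.9] -3.17 1.59
 base [ 39.8 -58.2] 0.06 0.8
 L3 [-0.1 58.8] -0.29 0.84
 L3 [ -0.  -57.4] -0.09 0.62
side
board [559.4 207.7] -21.21 0.32
 L2 [56.4 -4.1] 91.21 0.53
 L2 [-56.4  -0.1] 90.77 0.99
 base [12.9 57. ] -6.93 0.71
 base [ 40.6 -56. ] -1.74 0.55
 L3 [-0.5 57.6] -0.17 0.39
 L3 [ -0.6 -56.4] 2.64 0.88
t 34.93 [537.  154.6  64.8] -21.5 gap 44.0 grip 30.9 ft [ 0.3 -0.8 -0.8]
4
[[-1.0,[-0.1,-0.2,3.0],0.0],[-1.0,[-0.1,-0.3,4.9],-0.001],[-1.0,[-0.1,-0.2,4.9],0.0],[-1.0,[-0.1,-0.2,3.0],-0.001]]
```

>>> play_rows(
  increments=[
    [-1.0, [-0.1, -0.3, 4.0], 0.0],
    [-1.0, [-0.1, -0.4, 6.0], -0.001],
    [-1.0, [-0.1, -0.2, 4.0], -0.001],
    [-1.0, [0.0, 0.0, 2.0], 0.0],
    [-1.0, [0.0, 0.0, 0.8], 0.0],
    [-1.0, [0.0, 0.0, 0.0], 0.0],
    [-1.0, [0.0, 0.0, 0.0], 0.0],
    [-1.0, [0.0, 0.0, 0.0], 0.0],
  ],
)

```text
time: 35.6
tool_pos: [536.7, 156.4, 47.7]
tcp_rot: [-180.0, -0.0, -21.3]
ft_force: [0.4, 0.4, -1.1]
finger_gap: 43.8
grip_force: 30.9
```

```bash
python3 plan.py -1,2,537,155.6,47.1,-21.4
```

```text
t 35.6 [536.7 156.4  47.7] -21.32 gap 43.8 grip 30.9 ft [ 0.4  0.4 -1.1]
2
[[-1.0,[0.3,0.3,0.3],0.001],[-1.0,[0.3,0.4,0.3],0.0]]
```

Set down, release, rise, and move away toward the robot's left for a clear view.

>>> play_rows(
  increments=[
    [-1.0, [0.3, 0.5, 0.3], 0.001],
    [-1.0, [0.0, 0.0, 0.4], 0.0],
    [-1.0, [0.0, 0.0, 0.0], 0.0],
    [-1.0, [0.0, 0.0, 0.0], 0.0],
    [0.4, [0.0, 0.0, 0.0], 0.0],
    [0.4, [0.0, 0.0, 0.0], 0.0],
    [0.4, [0.0, 0.0, -4.0], 0.0],
    [0.4, [0.0, 0.0, -16.0], 0.0],
    [0.4, [0.0, 0.0, -30.0], 0.0],
    [0.4, [0.0, 0.0, -35.0], 0.0],
    [0.4, [0.0, 0.0, -35.0], 0.0],
    [0.4, [-20.0, 0.0, -20.0], 0.0],
  ],
)

```text
time: 36.6
tool_pos: [521.4, 162.5, 192.0]
tcp_rot: [-179.8, -0.3, -21.5]
ft_force: [1.6, 0.7, 1.3]
finger_gap: 59.8
grip_force: 0.0
```

>>> play_rows(
  increments=[
    [0.4, [-30.0, -20.0, 0.0], 0.0],
    [0.4, [-30.0, -25.0, 0.0], 0.0],
    [0.4, [-30.0, -25.0, 0.0], 0.0],
    [0.4, [-25.0, -30.0, 0.0], 0.0],
    [0.4, [-20.0, -30.0, 0.0], 0.0],
    [0.4, [-20.0, -30.0, 0.0], 0.0],
    [0.4, [-20.0, -30.0, 0.0], 0.0],
    [0.4, [-10.0, -15.0, 0.0], 0.0],
    [0.4, [0.0, 0.0, 0.0], 0.0],
  ],
)

```text
time: 37.35
tool_pos: [418.9, 425.0, 187.1]
tcp_rot: [-179.9, 0.0, -21.2]
ft_force: [0.8, 0.0, 0.6]
finger_gap: 59.7
grip_force: 0.0
```

```bash
python3 m2.py 3;python3 v.py side fin_s 558 209 30 60;python3 v.py top fin_t 558 209 30 60; python3 plan.py 0.4,1
```

```text
top
board [557.6 208.5] -21.28 0.59
 L2 [56.6  1.2] 89.59 0.48
 L2 [-58.3   1.3] 89.65 0.36
 base [-5.3 61.8] 0.64 0.24
 base [-17.3 -55.4] 0.24 0.32
 L3 [ 0.4 56.5] 0.24 0.35
 L3 [ -0.3 -58.1] -0.5 0.41
side
board [559.6 208.4] -21.48 0.52
 L2 [56.7 -3.4] 90.44 0.49
 L2 [-57.6   2.2] 90.91 0.55
 base [18.9 59.6] 5.14 0.47
 base [ 26.6 -58.3] -3.01 0.65
 L3 [-0.4 57.3] 0.22 0.34
 L3 [ -0.3 -57.8] -0.09 0.47
t 37.55 [420.8 420.5 186.9] -21.41 gap 60.0 grip 0.0 ft [0.3 0.6 0.3]
1
[[0.4,[0.0,0.0,0.0],0.0]]
```

View pics/fin_s.png

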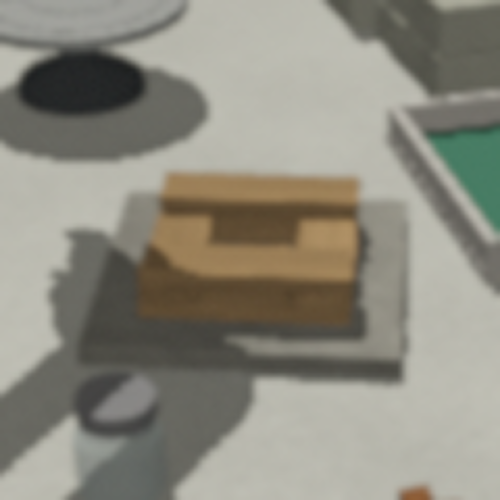

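View pics/fin_t.png

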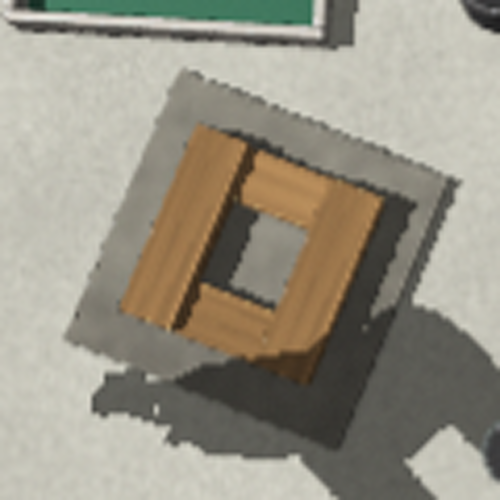

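The side crop shows the third-layer pair at (260,195) and (250,265), flat and flush. The top crop shows it square over the second layer, about 115 mm apart and within 1 mm of place. I am handing in.

```bash
python3 -c "
from bench import *
print(hand_in())"
```

```text
the job is handed in; nothing more can be done
None
```

The crib is finished and handed in at about 38 s: the crooked batten is squared, and the three full-length battens lie flat and, by the cameras, within about 1–2 mm of flush. I set the crooked one by gripping and lifting it slightly instead of only pushing it. The offcut, jug, jar, brush and rib were not touched.

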